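Load glass valve balls into the gauge slide

ROBOT

A 7-joint arm with a two-finger parallel gripper is mounted at the origin on a cart in front of the work surface, level with it; the furniture and walls round the work are solid. World frame = base frame: x ahead of the robot, y to its left, z up, the work surface at z = 0. Lengths are in m, angles in rad, forces in N, time in s.
With the tool pointing down it reaches from about 0.425 to 0.95 m from the base axis. Payload 4.7 kg.
Tool frame: the origin (TCP) lies at the very end of the fingers, on their centre line; the grasp point (between the pads) lies 19 mm behind it; z points along the fingers, y is the direction in which the jaws open and shut (so a half turn about z gives the same grasp; the last joint's range is limited). The gripper opens to 85 mm and grips with 20 to 120 N. Pads are 22 mm wide; open, the fingers measure 114 mm over their backs; the gripper's body (76 mm by 85 mm) begins 54 mm behind the grasp point. The pads swing forward as they close: fully open they stand 13 mm farther back than shut.
Start: joints at [1.282, 0.469, -0.049, 1.532, 0.024, 1.141, -0.082], TCP at [0.173, -0.652, 0.231] pointing down, gripper open.
Joint ranges: [-2.59, 2.59], [-0.33, 1.99], [-1.39, 1.29], [0.1, 2.45], [-1.04, 4.18], [0.21, 1.99], [-2.66, 2.66]. Speed limits (rad/s): [2.57, 2.57, 3.14, 3.14, 3.14, 3.14, 3.14].

INTERFACE

Orientations are given as [roll, pitch, yaw] about the fixed x, y, z axes, in that order (R = Rz(yaw) Ry(pitch) Rx(roll)).
In Python, from station import env gives the robot as it stands.
- The arm moves only by the shell command python3 -m jog 'ROWS'. ROWS is JSON, one flat list of numbers, 7 for each row, row after row: the opening, from 0 (shut) to 1 (fully open), then the shift along the tool's x, y, z in cm, then the turn, a rotation vector about the tool's x, y, z in degrees. In form: [fingers, x, y, z, rx, ry, rz, fingers, x, y, z, rx, ry, rz, ...]. A call has 1 to 8 rows; each row is the pose to reach, as a shift and turn from the pose commanded when the call began, along the tool's axes at that moment; what a row does not reach only later rows make up. A row lasts 1/12 s, in which the tool goes at most 41.7 mm and 7.16 degrees, less where a joint would pass 70% of its speed; a pose out of reach is approached as far as the arm can. A call with a gripper value outside its range is refused whole. The fingers move at their own pace and stop on an object; the grip force is fixed at half the most. Time passes only in rows, so rows that repeat a pose let the fingers close. It gives the time, the measured TCP pose, the force and the opening at its end, in the units of the state.
- env.observe(): the state, without advancing time (a new reading comes with each control period).
- env.read_camera(name): name is "side" or "top" or "wrist"; returns a dict with "pixels" (384x512x3 uint8, red, green, blue), "mtx" (3x3 intrinsics, pixels), "k1" (the pictures are not rectified: a ray, as slopes to the right and down, at radius r is drawn at 1 + k1 r^2 times it, then the intrinsics apply), "extrinsics" (4x4, takes a point from camera to world coordinates). Camera axes: x right, y up, looking along -z (the intrinsics and any distortion apply to the point x, -y, -z); pixel columns grow to the right and rows downward; lengths in m; the calibration is good to about 2 mm. A picture is of the moment at which its call begins. There is no depth.
- env.close_job(): hands the job in, once; it reports no verdict.
The state is a dict: "time_s": time; "q": joint angles; "qd": joint speeds; "tau": joint torques, N m; "tool_pos": TCP position; "tcp_rot": TCP orientation; "wrist_force": force on the tool from outside, world axes, zero at the start; "torque": the same for the moment, N m; "gripper_width": finger opening in m.
Only numpy, scipy, OpenCV 4.12 (cv2) and the standard library are available. Lean on these libraries where they do the work, as an engineer would, in place of code of your own. Each camera call takes 0.05 s, during which the arm holds its last target.

TASK

Set the amber glass ball into the empty pocket with the orange ring and the green glass ball into the empty pocket with the green ring, handling them gently: a light grip, no dropping and no pressing down. Then take the slide by its black handle and push it smoothly fully home, up to its stop in front of the grey gauge block, so that all four balls stay in their pockets, and let go. Leave the other things on the bench where they are.

Things in the scene. Friction and masses are not known exactly. Their poses are not given: they have to be found in the camera images.
- ball_amber: amber (orange) glass ball, 36 mm diameter, about 60 g, origin at its centre; fragile: it breaks if a finger squeezes it with more than about 60 N (grip it with 20 to 30 N), if it is pressed against anything with more than 20 N, or if it is let fall by more than 6 mm. It starts in one of the two cups of the blue stand, centre at z = 0.0394, cup rim 13.4 mm below its centre, stand plate 27.4 mm below
- ball_green: dark green glass ball, 36 mm diameter, about 60 g, origin at its centre; fragile: it breaks if a finger squeezes it with more than about 60 N (grip it with 20 to 30 N), if it is pressed against anything with more than 20 N, or if it is let fall by more than 6 mm. It starts in the other cup of the blue stand, same height; the two cups are 64 mm apart
- ball_white_a: white ceramic ball, 36 mm, 60 g, origin at its centre; already lies in its pocket between the amber and the green pocket, to stay there
- ball_white_b: white ceramic ball, 36 mm, 60 g, origin at its centre; already lies in the pocket at the -y end of the row, to stay there
- pocket_amber (a point): empty pocket with the orange ring round its foot, at the +y end of the row of four (48 mm apart along this y axis; x axis: the way the slide is pushed home). Point: centre of a seated ball, z = 0.0534, 13.4 mm above the cup's rim, 27.4 mm above the tray plate. Cup 30 mm across, mouth 24 mm; a ball sinks 4.6 mm in and rolls to the middle from up to 8 mm off.
- pocket_green (a point): empty pocket with the green ring round its foot, third from the +y end of the row, axes as the first. Point: centre of a seated ball, z = 0.0534, 13.4 mm above the cup's rim, 27.4 mm above the tray plate. Cup 30 mm across, mouth 24 mm; a ball sinks 4.6 mm in and rolls to the middle from up to 8 mm off.
- pocket_white_a (a point): pocket of the first white ball, second from the +y end, same shape as the others
- pocket_white_b (a point): pocket of the second white ball, at the -y end, same shape as the others
- handle (a point): point on the black upright handle at the front of the slide: a block 24 mm long (along its x axis, the push direction), 14 mm wide (y axis), its top 12 mm above this point and the tray plate 38 mm below it; 60 mm in front of the row of balls. Pinch it across y from above
- slide (a joint): travel of the slide in m: 0 pulled out (start), 0.09 fully home at its stop in front of the grey gauge block. It moves along the +x axis of the handle and pocket frames (away from the robot, turned up to 0.2 rad), with about 4 N of friction and 12 N s/m of damping, and stays where it is left
- stand: blue fixed rinse stand, plate 56 x 120 x 12 mm, origin under its centre, with two white cups (as the pockets) at y = +32 and -32 mm in its frame, rims at z = 0.026. A tall feeder bowl (fixed) stands to its left, from about y = +0.13 on: keep the gripper clear of it
- bush_flanged: loose steel flanged bush 30x30x28 mm, bystander, origin at its underside
- bush_long: loose steel long bush 26x26x45 mm, bystander, origin at its underside
Mind the look-alikes: they are no part of the job. There is more than one size of the ball_green; the job needs the smallest.

How it is judged:
On the way, in this order (a step that is already met when the one before it is completed fails the run):
1. amber and green ball seated in their pockets while the slide is still out (distance between ball_amber and pocket_amber below 0.005 m and distance between ball_green and pocket_green below 0.005 m and value of joint slide below 0.045 m and linear speed of each of ball_amber, ball_green below 0.02 m/s), for 0.2 s.
2. slide fully home with all four balls in their pockets (value of joint slide above 0.086 m and distance between ball_amber and pocket_amber below 0.005 m and distance between ball_green and pocket_green below 0.005 m and distance between ball_white_a and pocket_white_a below 0.005 m and distance between ball_white_b and pocket_white_b below 0.005 m), for 0.2 s.
At the end, for the whole second after the job is handed in: The slide is home (travel over 86 of 90 mm) and each of the four balls lies at rest in its own pocket, its centre within 5 mm of the pocket's point (all of step 2 and linear speed of each of ball_amber, ball_green, ball_white_a, ball_white_b below 0.02 m/s and velocity of joint slide below 0.01 m/s); the robot touches nothing.
It fails at once if a glass ball is squeezed too hard (contact force between the fingers and ball_amber above 130 N or contact force between the fingers and ball_green above 130 N).
It fails at once if a glass ball is pressed hard against the slide, stand or block (contact force between any of ball_amber, ball_green and station above 20 N or contact force between any of ball_amber, ball_green and stand above 30 N).
It fails at once if a glass ball is dropped ((linear speed of ball_amber above 0.35 m/s and velocity of joint slide below 0.05 m/s and contact force between the fingers and ball_amber below 0.01 N) or (linear speed of ball_green above 0.35 m/s and velocity of joint slide below 0.05 m/s and contact force between the fingers and ball_green below 0.01 N)).
It fails at once if a white ball leaves its pocket (distance between ball_white_a and pocket_white_a above 0.01 m or distance between ball_white_b and pocket_white_b above 0.01 m).
It fails at once if a bystander is knocked away by more than 3 cm (distance of any of bush_flanged, bush_long from where it was at the start of the episode above 0.03 m).
It also fails if it takes over 61 s, if anything falls off the work surface, if the arm or the gripper's body presses on something with over 40 N, if the wrist force passes 120 N, or if a joint passes its speed limit or range.

## Working session

There is one attempt and no reset: what is moved stays moved. The work goes in short steps, Python scripts to look and compute and a shell command to move; the robot and the scene stay as the last step left them, time stands still between calls to the robot, and variables do not carry over. Pictures are saved under pics/ and viewed, and the job is handed in when it is done.

```bash
mkdir -p pics; ls; python3 - <<'E'
from station import env
import cv2
print(env.observe())
for n in ["side","top","wrist"]:
    c=env.read_camera(n); cv2.imwrite(f"pics/{n}0.png",c["pixels"][:,:,::-1]); print(n,c["mtx"].tolist(),c["k1"],c["extrinsics"].round(4).tolist())
E
```

```text
pics
{'time_s': 0.0, 'q': array([ 1.28208183,  0.46944707, -0.04861189,  1.53368937,  0.02411062,
        1.1409991 , -0.08229377]), 'qd': array([-0.0010212 ,  0.00018677,  0.00082599,  0.00069604,  0.00101644,
        0.000817  ,  0.00064507]), 'tau': array([-2.86332477e-05, -5.10301602e+01, -4.67980828e-02, -2.37711489e+01,
        1.06078878e-02,  7.39961484e-03,  1.46232850e-05]), 'tool_pos': array([ 0.17327592, -0.65177713,  0.23025961]), 'tcp_rot': array([-3.13963731e+00,  7.38910906e-05,  2.59871888e-01]), 'wrist_force': array([-0.02357749,  0.25727513,  0.48649741]), 'torque': array([ 0.00544138, -0.040837  , -0.0094743 ]), 'gripper_width': 0.0852533750179398}
side [[486.84980085771826, 0.0, 260.54610028527094], [0.0, 486.84980085771826, 189.75863808561718], [0.0, 0.0, 1.0]] 0.06377117037411803 [[0.8453, 0.3692, -0.3862, 0.2275], [-0.5341, 0.5621, -0.6315, -0.769], [-0.016, 0.7401, 0.6723, 0.7083], [0.0, 0.0, 0.0, 1.0]]
top [[415.38603910723873, 0.0, 260.8499632075873], [0.0, 415.38603910723873, 198.40744758704454], [0.0, 0.0, 1.0]] -0.14307139982619432 [[-0.0286, 0.9776, -0.2084, 0.3897], [-0.9996, -0.0275, 0.0081, -0.1489], [0.0022, 0.2085, 0.978, 1.086], [0.0, 0.0, 0.0, 1.0]]
wrist [[269.2589454042045, 0.0, 259.22971045899226], [0.0, 269.2589454042045, 191.45378944668875], [0.0, 0.0, 1.0]] -0.03421250804965039 [[0.2564, 0.9275, 0.2719, 0.2408], [-0.9666, 0.2471, 0.0684, -0.6332], [-0.0038, -0.2804, 0.9599, 0.3725], [0.0, 0.0, 0.0, 1.0]]
```

View pics/top0.png

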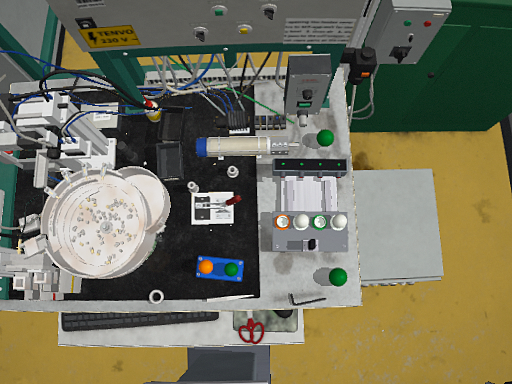

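View pics/side0.png

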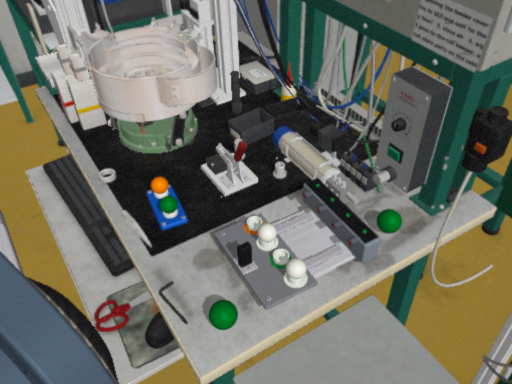

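The top view shows three green balls: (231,269) on the blue stand, (338,277) and (325,138) loose on the bench. The one on the stand next to the amber ball (206,267) is the smallest and sits in a cup, so it fits. I'll confirm with an enlarged crop and measure.

```bash
cat > h.py <<'E'
import numpy as np, cv2
from station import env
def rays(c,pts):
    p=cv2.undistortPoints(np.array(pts,float).reshape(-1,1,2),c["mtx"],np.array([c["k1"],0,0,0.])).reshape(-1,2)
    d=np.c_[p[:,0],-p[:,1],-np.ones(len(p))]@c["extrinsics"][:3,:3].T
    return c["extrinsics"][:3,3],d
def plane(c,pts,z):
    o,d=rays(c,pts); return o+d*((z-o[2])/d[:,2])[:,None]
def blobs(c,name,amin=15):
    hsv=cv2.cvtColor(c["pixels"],cv2.COLOR_RGB2HSV); H,S,V=[hsv[:,:,i].astype(int) for i in range(3)]
    m={"orange":(H>5)&(H<20)&(S>170)&(V>130),"green":(H>50)&(H<80)&(S>150)&(V>50),"blue":(H>100)&(H<125)&(S>150)&(V>80),"white":(S<40)&(V>200),"black":(V<35)}[name].astype(np.uint8)
    n,l,s,ce=cv2.connectedComponentsWithStats(m)
    return [(ce[i].round(1).tolist(),s[i].tolist()) for i in range(1,n) if s[i][4]>=amin]
E
python3 - <<'E'
from h import *
for n in ["top","side"]:
    c=env.read_camera(n)
    for k in ["orange","green","blue"]:
        print(n,k,[b for b in blobs(c,k) if b[0][1]>120])
    im=c["pixels"][:,:,::-1]
    cr=im[180:290,180:360] if n=="top" else im[165:335,140:320]
    cv2.imwrite(f"pics/{n}crop.png",cv2.resize(cr,None,fx=4 if n=="top" else 3.4,fy=4 if n=="top" else 3.4,interpolation=cv2.INTER_CUBIC))
E
```

```text
top orange [([281.6, 222.5], [275, 214, 15, 16, 66]), ([205.4, 266.3], [199, 260, 14, 14, 143])]
top green [([325.1, 137.5], [317, 130, 17, 16, 215]), ([318.3, 223.1], [312, 215, 15, 15, 58]), ([230.7, 269.1], [225, 263, 13, 13, 136]), ([337.7, 276.8], [330, 269, 17, 17, 240])]
top blue [([200.8, 147.0], [196, 138, 11, 19, 175]), ([54.5, 178.3], [48, 174, 13, 8, 22]), ([221.0, 268.7], [196, 255, 48, 27, 673])]
side orange [([481.6, 147.1], [477, 143, 9, 10, 34]), ([159.2, 184.6], [151, 177, 17, 16, 221]), ([249.2, 229.7], [244, 223, 13, 11, 47])]
side green [([367.7, 149.6], [365, 143, 6, 15, 26]), ([393.6, 153.8], [388, 147, 12, 15, 103]), ([168.1, 204.2], [160, 197, 17, 16, 212]), ([332.0, 199.5], [330, 198, 5, 4, 16]), ([388.9, 220.8], [377, 210, 24, 23, 432]), ([347.5, 214.5], [346, 213, 4, 4, 16]), ([364.2, 230.8], [362, 229, 5, 5, 19]), ([275.3, 263.3], [270, 255, 15, 13, 50]), ([222.6, 314.4], [209, 300, 28, 29, 624])]
side blue [([344.2, 127.2], [341, 125, 8, 5, 18]), ([280.0, 132.9], [273, 126, 20, 20, 157]), ([166.7, 211.5], [146, 185, 42, 46, 624])]
```

View pics/topcrop.png

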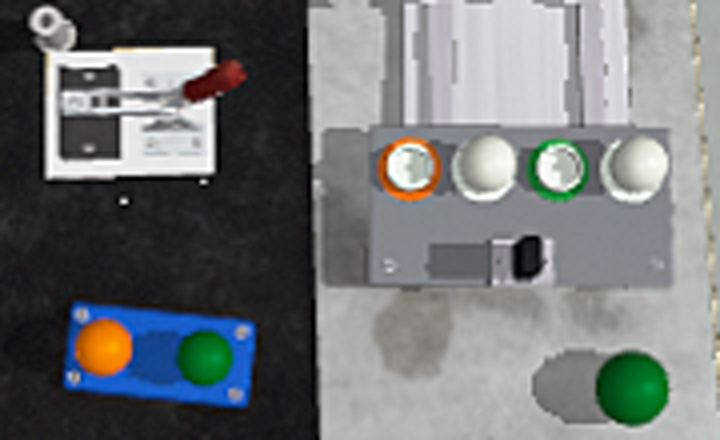

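View pics/sidecrop.png

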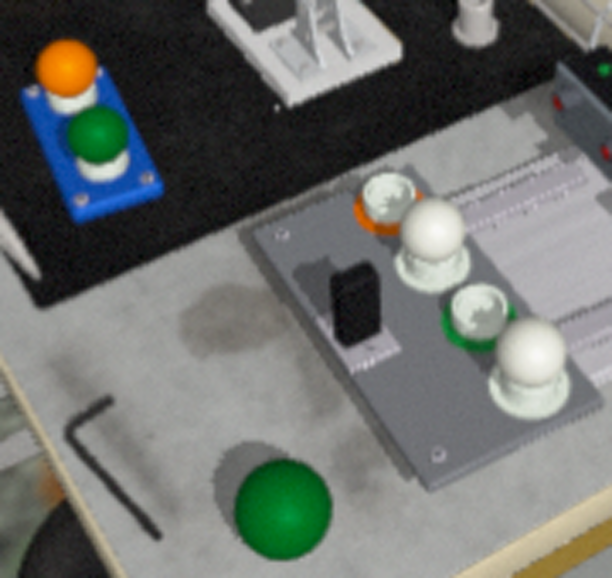

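Confirmed: the green ball in the stand is clearly the smallest (13 px against 17 px for the loose ones). Now the positions.

```bash
python3 - <<'E'
from h import *
T=env.read_camera("top");S=env.read_camera("side")
def tri(a,b):
    o1,d1=rays(T,[a]);o2,d2=rays(S,[b]);A=np.c_[d1[0],-d2[0]];s=np.linalg.lstsq(A,o2-o1,rcond=None)[0]
    p=o1+s[0]*d1[0];q=o2+s[1]*d2[0];return ((p+q)/2).round(4),np.linalg.norm(p-q).round(4)
cb=lambda x,y,w,h,*_:(x+(w-1)/2,y+(h-1)/2)
amT,amS=cb(199,260,14,14),cb(151,177,17,16); grT,grS=cb(225,263,13,13),cb(160,197,17,16)
print("amber",tri(amT,amS),plane(T,[amT],.0394).round(4),plane(S,[amS],.0394).round(4))
print("green",tri(grT,grS),plane(T,[grT],.0394).round(4),plane(S,[grS],.0394).round(4))
oT,gT=cb(275,214,15,16),cb(312,215,15,15)
print("ringO",plane(T,[oT],.026).round(4),"G",plane(T,[gT],.026).round(4))
oS=cb(244,223,13,11); print("ringS G",plane(S,[cb(270,255,15,13)],.026).round(4))
for im,n,roi in((T,"top",(205,235,290,355)),(S,"side",(215,290,240,315))):
    r0,r1,c0,c1=roi
    g=cv2.cvtColor(im["pixels"],cv2.COLOR_RGB2GRAY)[r0:r1,c0:c1]
    print(n,[(b[0],b[1]) for b in blobs(im,"white",30) if c0<b[0][0]<c1 and r0<b[0][1]<r1])
    print(n,"blk",[(b[0],b[1]) for b in blobs(im,"black",20) if c0-20<b[0][0]<c1 and r0-10<b[0][1]<r1+30])
    big=cv2.resize(im["pixels"][r0:r1+(25 if n=="top" else 0),c0-(20 if n=="top" else 10):c1,::-1],None,fx=9,fy=9,interpolation=cv2.INTER_CUBIC); cv2.imwrite(f"pics/{n}z.png",big); print(big.shape)
    gg=cv2.GaussianBlur(cv2.resize(g,None,fx=6,fy=6,interpolation=cv2.INTER_CUBIC),(0,0),3)
    rr=(38,60) if n=="top" else (52,75)
    ci=cv2.HoughCircles(gg,cv2.HOUGH_GRADIENT,1,60,param1=80,param2=18,minRadius=rr[0],maxRadius=rr[1])
    print([] if ci is None else [((x+.5)/6-.5+c0,(y+.5)/6-.5+r0,r/6) for x,y,r in ci[0]])
E
```

```text
amber (array([ 0.4429, -0.0147,  0.0425]), np.float64(0.0013)) [[ 0.4424 -0.0141  0.0394]] [[ 0.4445 -0.0113  0.0394]]
green (array([ 0.4347, -0.0781,  0.0408]), np.float64(0.0002)) [[ 0.4346 -0.078   0.0394]] [[ 0.4353 -0.0766  0.0394]]
ringO [[ 0.5531 -0.2106  0.026 ]] G [[ 0.549  -0.3064  0.026 ]]
ringS G [[ 0.5428 -0.3048  0.026 ]]
top [([303.3, 221.9], [296, 215, 13, 15, 107]), ([341.1, 222.0], [333, 215, 14, 15, 103]), ([317.9, 221.9], [315, 216, 10, 12, 49])]
top blk [([311.5, 243.6], [309, 239, 6, 11, 45])]
(495, 765, 3)
[(np.float32(337.66666), np.float32(222.0), np.float32(7.9833336)), (np.float32(301.5), np.float32(220.5), np.float32(7.0833335)), (np.float32(318.5), np.float32(221.66667), np.float32(6.8333335))]
side [([252.2, 220.4], [247, 216, 12, 12, 78]), ([268.1, 232.4], [261, 225, 15, 16, 181]), ([268.3, 244.9], [257, 239, 21, 11, 117]), ([278.6, 253.5], [273, 249, 13, 13, 85]), ([297.4, 274.1], [284, 261, 23, 27, 353])]
side blk [([244.1, 254.1], [238, 243, 13, 23, 245])]
(675, 765, 3)
[(np.float32(265.66666), np.float32(240.16667), np.float32(10.083333)), (np.float32(294.33334), np.float32(275.83334), np.float32(11.366666)), (np.float32(281.16666), np.float32(257.0), np.float32(8.833333))]
```

View pics/topz.png

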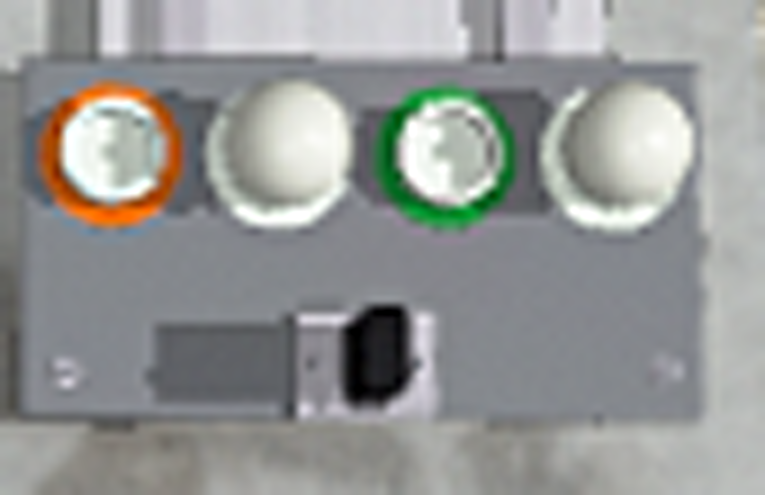

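View pics/wrist0.png

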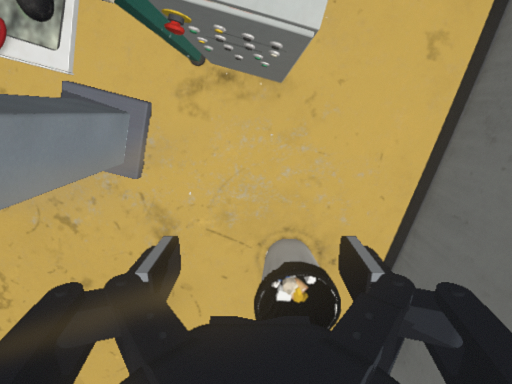

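```bash
cat >> h.py <<'E'
from scipy.spatial.transform import Rotation as Ro
def delta(pos,yawdeg):
    o=env.observe(); R=Ro.from_euler("xyz",o["tcp_rot"]); G=Ro.from_euler("xyz",[180,0,yawdeg],degrees=True)
    print("t",o["time_s"],"now",o["tool_pos"].round(4),np.degrees(o["tcp_rot"]).round(2),"w",o["gripper_width"])
    print("shift cm",(R.inv().apply(np.array(pos)-o["tool_pos"])*100).round(2),"rotvec",np.degrees((R.inv()*G).as_rotvec()).round(2))
E
python3 -c "
from h import *
delta([.48,-.27,.25],87)"
```

```text
t 0.35 now [ 0.1734 -0.6522  0.2311] [-179.98    0.     14.89] w 0.08521335771927191
shift cm [ 39.45 -29.06  -1.88] rotvec [-2.000e-02 -1.000e-02 -7.211e+01]
```

```bash
python3 -m jog '[1,3,-2,-1,0,0,-6, 1,6,-4.4,-1.9,0,0,-13, 1,9,-6.7,-1.9,0,0,-20, 1,12,-9,-1.9,0,0,-27, 1,15,-11.3,-1.9,0,0,-34, 1,18,-13.5,-1.9,0,0,-41, 1,21,-15.7,-1.9,0,0,-48, 1,23,-17,-1.9,0,0,-52]'; python3 -c "
from h import *
delta([.48,-.27,.25],87)"
```

```text
time_s: 1.02
tool_pos: [0.3546, -0.4253, 0.2508]
tcp_rot: [3.141, -0.001, 1.176]
wrist_force: [0.8, 0.1, -0.2]
gripper_width: 0.0856
t 1.0167 now [ 0.3546 -0.4253  0.2508] [ 1.7995e+02 -6.0000e-02  6.7400e+01] w 0.0856065721305672
shift cm [19.16  5.61  0.1 ] rotvec [  0.06  -0.05 -19.6 ]
```

```bash
python3 -m jog '[0.6,3.5,1,0,0,0,-5, 0.6,7,2,0,0,0,-10, 0.6,10.5,3,0,0,0,-15, 0.6,14,4,0,0,0,-19.5, 0.6,17.5,5,0,0,0,-19.6, 0.6,19.2,5.6,0,0,0,-19.6, 0.6,19.2,5.6,0,0,0,-19.6, 0.6,19.2,5.6,0,0,0,-19.6]'; python3 - <<'E'
from h import *
c=env.read_camera("wrist"); cv2.imwrite("pics/w1.png",c["pixels"][:,:,::-1]); np.save("w1.npy",c,allow_pickle=True)
for k in("orange","green"): print(k,blobs(c,k))
print(env.observe()["tool_pos"],c["extrinsics"].round(3))
E
```

```text
time_s: 1.68
tool_pos: [0.4795, -0.274, 0.2503]
tcp_rot: [-3.142, 0.0, 1.511]
wrist_force: [-0.1, -0.4, 0.2]
gripper_width: 0.0517
orange [([313.3, 101.4], [306, 100, 16, 4, 19]), ([303.9, 121.3], [297, 107, 24, 24, 103])]
green [([210.3, 8.1], [195, 0, 30, 20, 481]), ([438.9, 113.2], [437, 111, 5, 6, 23]), ([433.0, 153.7], [431, 151, 5, 6, 24]), ([297.7, 185.4], [296, 178, 4, 15, 29]), ([466.4, 196.3], [448, 182, 37, 30, 875]), ([427.0, 191.0], [425, 189, 5, 5, 21]), ([421.6, 225.5], [420, 224, 5, 4, 17]), ([483.4, 273.5], [481, 268, 6, 11, 21]), ([502.5, 279.8], [494, 276, 18, 8, 56]), ([488.9, 285.1], [487, 281, 7, 8, 17]), ([478.3, 292.0], [470, 285, 19, 15, 57]), ([450.6, 288.3], [445, 286, 12, 6, 18]), ([506.3, 290.7], [503, 286, 9, 11, 26]), ([498.7, 311.7], [487, 290, 25, 40, 258]), ([478.8, 301.3], [473, 294, 14, 14, 39]), ([505.4, 299.2], [501, 295, 11, 10, 34]), ([462.7, 307.0], [457, 297, 12, 18, 43]), ([473.2, 317.2], [468, 312, 11, 10, 26]), ([496.7, 333.6], [477, 318, 35, 30, 177])]
[ 0.47857711 -0.2753825   0.25013631] [[ 0.998  0.057  0.018  0.483]
 [-0.06   0.959  0.278 -0.202]
 [-0.001 -0.279  0.96   0.392]
 [ 0.     0.     0.     1.   ]]
```

View pics/w1.png

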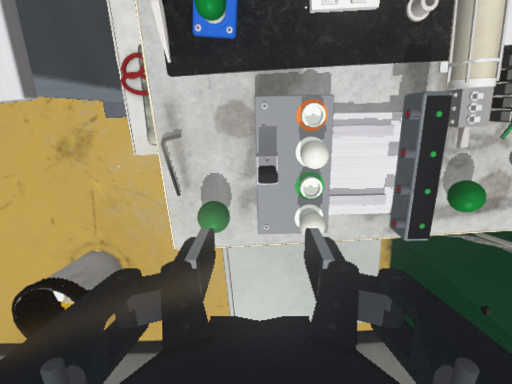

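```bash
python3 - <<'E'
from h import *
c=np.load("w1.npy",allow_pickle=True).item()
im=c["pixels"][85:245,240:350,::-1]
cv2.imwrite("pics/w1z.png",cv2.resize(im,None,fx=3.75*1,fy=3.75,interpolation=cv2.INTER_CUBIC))
hsv=cv2.cvtColor(c["pixels"],cv2.COLOR_RGB2HSV);H,S,V=[hsv[:,:,i].astype(int) for i in range(3)]
for n,m in(("o",(H>3)&(H<22)&(S>100)),("g",(H>45)&(H<85)&(S>90))):
    m=m.copy(); m[:90]=0;m[240:]=0;m[:,:285]=0;m[:,335:]=0
    p=np.argwhere(m)[:,::-1].astype(np.float32); h=cv2.convexHull(p); e=cv2.fitEllipse(h)
    print(n,len(p),e, p.min(0),p.max(0), plane(c,[e[0]],.026).round(4))
E
```

```text
o 310 ((311.4989318847656, 114.59525299072266), (30.785127639770508, 32.32147216796875), 32.33103561401367) [296.  99.] [327. 130.] [[ 0.5506 -0.2076  0.026 ]]
g 196 ((309.29852294921875, 185.34201049804688), (26.943519592285156, 28.88117027282715), 58.46207046508789) [295. 172.] [323. 199.] [[ 0.5467 -0.3037  0.026 ]]
```

View pics/w1z.png

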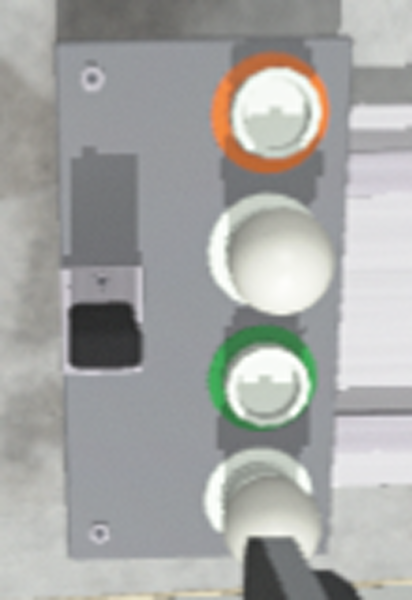

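```bash
python3 -c "
from h import *
delta([.443,-.014,.15],87.6)"
```

```text
t 1.7333 now [ 0.4786 -0.2754  0.2501] [-1.7996e+02  5.0000e-02  8.6430e+01] w 0.05111746770920461
shift cm [25.87 -5.17 10.  ] rotvec [-0.04  0.05 -1.17]
```

```bash
python3 -m jog '[0.65,3.7,-0.7,0.5,0,0,-1, 0.65,7.4,-1.5,1,0,0,-1, 0.65,11,-2.2,2,0,0,-1, 0.65,14.5,-2.9,3.5,0,0,-1, 0.65,18,-3.6,5,0,0,-1, 0.65,21.5,-4.3,6.5,0,0,-1, 0.65,24.5,-5,8.5,0,0,-1, 0.65,25.9,-5.2,10,0,0,-1]'; python3 -m jog '[0.65,0,0,0,0,0,0,0.65,0,0,0,0,0,0]'; python3 - <<'E'
from h import *
c=env.read_camera("wrist"); cv2.imwrite("pics/w2.png",c["pixels"][:,:,::-1])
for k in("orange","green"):
  for b in blobs(c,k,100): x,y,w,h,a=b[1]; print(k,b,plane(c,[(x+(w-1)/2,y+(h-1)/2)],.0394).round(4))
delta([.443,-.014,.0394-.021],87.6)
E
```

```text
time_s: 2.4
tool_pos: [0.4414, -0.011, 0.1495]
tcp_rot: [-3.141, 0.0, 1.528]
wrist_force: [0.2, 0.3, -0.5]
gripper_width: 0.0557
time_s: 2.57
tool_pos: [0.4426, -0.014, 0.15]
tcp_rot: [-3.14, 0.001, 1.526]
wrist_force: [0.2, -0.9, -0.0]
gripper_width: 0.0556
orange ([259.7, 186.7], [243, 170, 35, 36, 931]) [[ 0.4417 -0.0116  0.0394]]
green ([254.3, 250.3], [239, 237, 32, 27, 647]) [[ 0.4329 -0.0789  0.0394]]
t 2.6167 now [ 0.4434 -0.0147  0.1506] [1.7998e+02 5.0000e-02 8.7310e+01] w 0.05545105899095995
shift cm [ 0.08 -0.05 13.22] rotvec [ 0.02  0.05 -0.29]
```

View pics/w2.png

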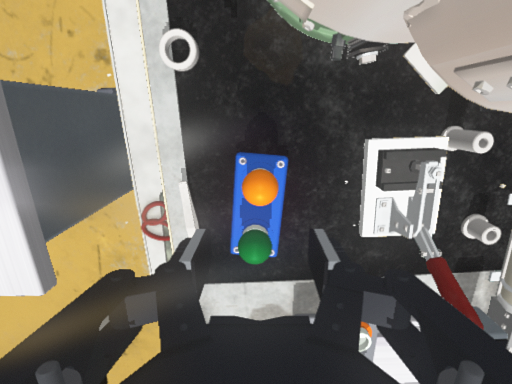

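```bash
python3 -m jog '[0.65,0.15,0.05,2.5,0,0,0, 0.65,0.15,0.1,5,0,0,0, 0.65,0.15,0.1,7.5,0,0,0, 0.65,0.15,0.1,9.5,0,0,0, 0.65,0.15,0.1,11.5,0,0,0, 0.65,0.15,0.1,12.5,0,0,0, 0.65,0.15,0.1,13.2,0,0,0, 0.65,0.15,0.1,13.2,0,0,0]'; python3 - <<'E'
from h import *
c=env.read_camera("wrist"); cv2.imwrite("pics/w3.png",c["pixels"][:,:,::-1])
delta([.4424,-.0132,.0394-.021],87.6)
E
```

```text
time_s: 3.28
tool_pos: [0.4442, -0.0125, 0.0179]
tcp_rot: [-3.141, 0.001, 1.525]
wrist_force: [-0.2, 0.7, 0.2]
gripper_width: 0.0552
t 3.3333 now [ 0.4446 -0.0121  0.0186] [1.7997e+02 3.0000e-02 8.7390e+01] w 0.055408188304810056
shift cm [-0.12 -0.21  0.02] rotvec [ 0.03  0.03 -0.21]
```

View pics/w3.png

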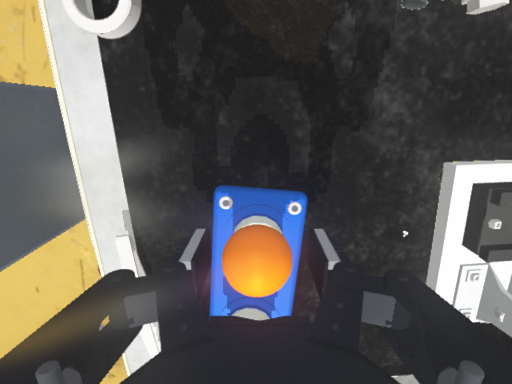

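Ball sits between the pads, about 1 mm left of centre. I'm closing gradually and watching the width.

```bash
python3 -m jog '[0.55,-0.1,-0.15,0,0,0,0, 0.5,-0.1,-0.15,0,0,0,0, 0.47,-0.1,-0.15,0,0,0,0, 0.45,-0.1,-0.15,0,0,0,0, 0.44,-0.1,-0.15,0,0,0,0, 0.43,-0.1,-0.15,0,0,0,0, 0.42,-0.1,-0.15,0,0,0,0, 0.42,-0.1,-0.15,0,0,0,0]';python3 -m jog '[0.41,0,0,0,0,0,0, 0.41,0,0,0,0,0,0]';python3 -m jog '[0.4,0,0,0,0,0,0, 0.4,0,0,0,0,0,0]'
```

```text
time_s: 4.0
tool_pos: [0.4429, -0.0121, 0.0185]
tcp_rot: [3.141, -0.0, 1.527]
wrist_force: [0.6, -0.0, 0.2]
gripper_width: 0.0354
time_s: 4.17
tool_pos: [0.443, -0.0121, 0.0185]
tcp_rot: [3.141, -0.0, 1.527]
wrist_force: [0.7, -0.5, 1.1]
gripper_width: 0.0356
time_s: 4.33
tool_pos: [0.4429, -0.0121, 0.0186]
tcp_rot: [3.141, -0.0, 1.527]
wrist_force: [0.9, 0.2, 3.9]
gripper_width: 0.0352
```

```bash
python3 -m jog '[0.4,0,0,-0.3,0,0,0, 0.4,0,0,-0.8,0,0,0, 0.4,0,0,-1.3,0,0,0, 0.4,0,0,-1.8,0,0,0, 0.4,0,0,-2.3,0,0,0, 0.4,0,0,-2.8,0,0,0, 0.4,0,0,-3,0,0,0,0.4,0,0,-3,0,0,0]'; python3 - <<'E'
from h import *
c=env.read_camera("wrist"); cv2.imwrite("pics/w4.png",c["pixels"][:,:,::-1])
for b in blobs(c,"orange",100): print(b)
delta([.552,-.209,.14],87.6)
E
```

```text
time_s: 5.0
tool_pos: [0.4427, -0.0122, 0.0489]
tcp_rot: [3.14, 0.0, 1.527]
wrist_force: [-0.4, 0.3, -0.3]
gripper_width: 0.0346
([259.3, 261.0], [225, 234, 70, 63, 3140])
t 5.05 now [ 0.4425 -0.0123  0.0486] [1.7997e+02 1.0000e-02 8.7480e+01] w 0.03467945034507929
shift cm [-19.17  11.81  -9.13] rotvec [ 0.03  0.01 -0.12]
```

View pics/w4.png

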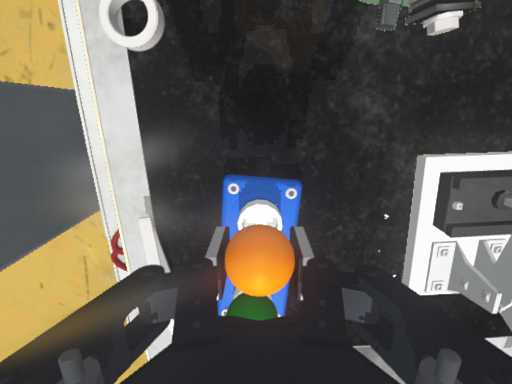

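```bash
python3 -m jog '[0.4,0,0,-0.7,0,0,0, 0.4,-0.5,0.3,-2,0,0,0, 0.4,-1.5,0.9,-3.5,0,0,0, 0.4,-3,1.8,-5,0,0,0, 0.4,-5,3,-6,0,0,0, 0.4,-7,4.3,-6.8,0,0,0, 0.4,-9,5.5,-7.1,0,0,0,0.4,-11,6.7,-7.1,0,0,0]'; python3 - <<'E'
from h import *
c=env.read_camera("wrist"); cv2.imwrite("pics/w5.png",c["pixels"][:,:,::-1])
for b in blobs(c,"orange",100): print(b)
o=env.observe();print(plane(c,[(259.5,261)],o["tool_pos"][2]+.021)-o["tool_pos"])
delta([.552,-.209,.12],87.6)
E
```

```text
time_s: 5.72
tool_pos: [0.5055, -0.1261, 0.1206]
tcp_rot: [3.14, 0.0, 1.527]
wrist_force: [-0.7, -0.3, -0.0]
gripper_width: 0.035
([259.4, 259.1], [225, 225, 70, 71, 3806])
[[-0.0033736   0.00482898  0.021     ]]
t 5.7667 now [ 0.5075 -0.1313  0.1202] [1.7978e+02 1.5000e-01 8.7140e+01] w 0.03434663281901057
shift cm [-7.54  4.83  0.05] rotvec [ 0.22  0.15 -0.46]
```

```bash
python3 -m jog '[0.4,-2,1.3,0,0,0,0, 0.4,-4,2.5,0,0,0,0, 0.4,-5.8,3.7,0,0,0,0, 0.4,-7,4.5,0,0,0,0, 0.4,-7.3,4.7,0,0,0,0, 0.4,-7.3,4.7,0,0,0,0, 0.4,-7.3,4.7,0,0,0,0]'; python3 - <<'E'
from h import *
c=env.read_camera("wrist"); cv2.imwrite("pics/w6.png",c["pixels"][:,:,::-1])
for b in blobs(c,"orange",60): print(b)
o=env.observe();print(plane(c,[(259.5,260.5)],o["tool_pos"][2]+.021)-o["tool_pos"])
delta([.552,-.209,.12],87.6)
T=env.read_camera("top"); S=env.read_camera("side")
for b in blobs(T,"orange",40): x,y,w,h,a=b[1]; print("T",b,plane(T,[(x+(w-1)/2,y+(h-1)/2)],o["tool_pos"][2]+.021))
for b in blobs(S,"orange",40): x,y,w,h,a=b[1]; print("S",b,plane(S,[(x+(w-1)/2,y+(h-1)/2)],o["tool_pos"][2]+.021))
cv2.imwrite("pics/s6.png",cv2.resize(S["pixels"][140:310,160:340,::-1],None,fx=3.3,fy=3.3,interpolation=cv2.INTER_CUBIC))
E
```

```text
time_s: 6.35
tool_pos: [0.5476, -0.1988, 0.1191]
tcp_rot: [-3.14, -0.001, 1.528]
wrist_force: [-0.7, 0.2, -0.6]
gripper_width: 0.0347
([264.1, 196.0], [244, 184, 43, 37, 381])
([259.1, 258.3], [225, 225, 70, 70, 3607])
[[-0.00126839 -0.00017666  0.021     ]]
t 6.4 now [ 0.5477 -0.1984  0.1192] [-1.7995e+02 -5.0000e-02  8.7580e+01] w 0.034746078686117926
shift cm [-1.04  0.48 -0.08] rotvec [-0.05 -0.05 -0.02]
S ([248.5, 179.4], [241, 170, 17, 20, 257]) [[ 0.55123359 -0.20115143  0.14023571]]
S ([249.3, 229.9], [244, 224, 13, 10, 46]) [[ 0.49071643 -0.30385472  0.14023571]]
```

View pics/w6.png

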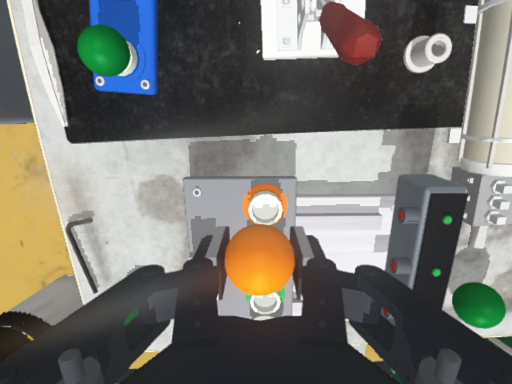

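View pics/s6.png

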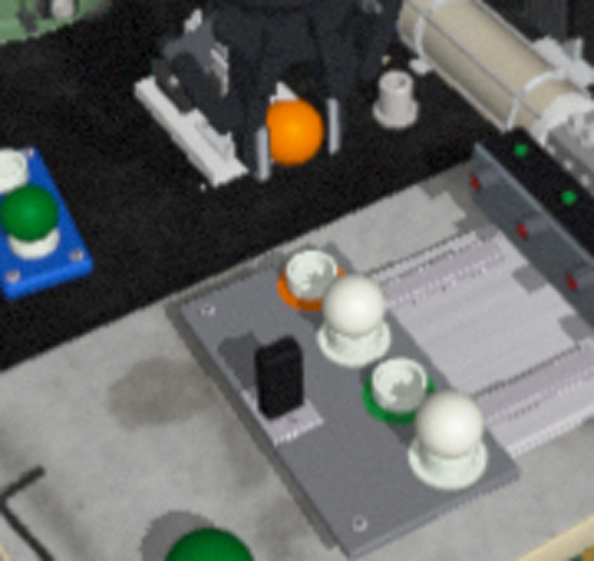

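```bash
python3 - <<'E'
from h import *
c=env.read_camera("wrist"); im=c["pixels"]
hsv=cv2.cvtColor(im,cv2.COLOR_RGB2HSV);H,S,V=[hsv[:,:,i].astype(int) for i in range(3)]
m=((H>3)&(H<22)&(S>120)); m[222:]=0;m[:150]=0
p=np.argwhere(m)[:,::-1].astype(np.float32);h=cv2.convexHull(p).reshape(-1,2); h=h[h[:,1]<219]
e=cv2.fitEllipse(h);print(e,plane(c,[e[0]],.026))
w=((S<60)&(V>190));w[240:]=0;w[180:]&=True
b=[x for x in blobs(c,"white",60) if 240<x[0][0]<290 and 180<x[0][1]<240];print(b)
cv2.imwrite("pics/w6z.png",cv2.resize(im[175:305,200:330,::-1],None,fx=4.5,fy=4.5,interpolation=cv2.INTER_CUBIC))
E
```

```text
((-104.5556640625, 229.3514404296875), (150.5784912109375, 784.7447509765625), 86.21524810791016) [[ 0.16996029 -0.21986918  0.026     ]]
[([264.7, 208.0], [248, 194, 34, 31, 736])]
```

View pics/w6z.png

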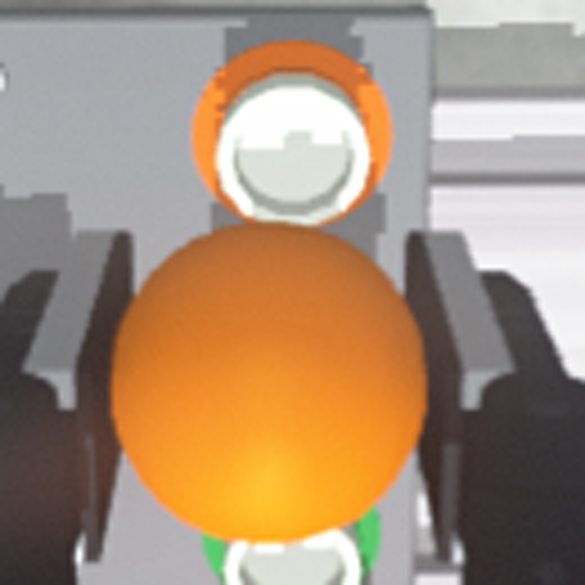

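```bash
python3 - <<'E'
from h import *
c=env.read_camera("wrist")
print(plane(c,[(265,204.6)],.026).round(4),plane(c,[(265,208.5)],.04).round(4))
delta([.5525,-.208,.0534-.021],87.6)
E
```

```text
[[ 0.5513 -0.2081  0.026 ]] [[ 0.5511 -0.2069  0.04  ]]
t 6.6 now [ 0.548  -0.199   0.1195] [-179.99   -0.     87.57] w 0.03453086122928027
shift cm [-0.88  0.49  8.71] rotvec [-0.01 -0.   -0.03]
```

```bash
python3 -m jog '[0.4,-0.3,0.2,1,0,0,0, 0.4,-0.6,0.3,2.5,0,0,0, 0.4,-0.9,0.47,4,0,0,0, 0.4,-0.9,0.47,5.5,0,0,0, 0.4,-0.9,0.47,6.8,0,0,0, 0.4,-0.9,0.47,7.6,0,0,0, 0.4,-0.9,0.47,8,0,0,0,0.4,-0.9,0.47,8,0,0,0]'; python3 - <<'E'
from h import *
c=env.read_camera("wrist")
cv2.imwrite("pics/w7.png",c["pixels"][150:384,140:400,::-1])
delta([.5525,-.208,.0534-.021],87.6)
S=env.read_camera("side"); cv2.imwrite("pics/s7.png",cv2.resize(S["pixels"][150:300,180:330,::-1],None,fx=4,fy=4,interpolation=cv2.INTER_CUBIC))
E
```

```text
time_s: 7.27
tool_pos: [0.5523, -0.2089, 0.0383]
tcp_rot: [-3.14, -0.001, 1.527]
wrist_force: [-0.5, -0.2, 0.0]
gripper_width: 0.0349
t 7.3167 now [ 0.5525 -0.209   0.039 ] [-1.7996e+02 -2.0000e-02  8.7500e+01] w 0.03456828662013697
shift cm [ 0.1  -0.    0.66] rotvec [-0.04 -0.02 -0.1 ]
```

View pics/s7.png

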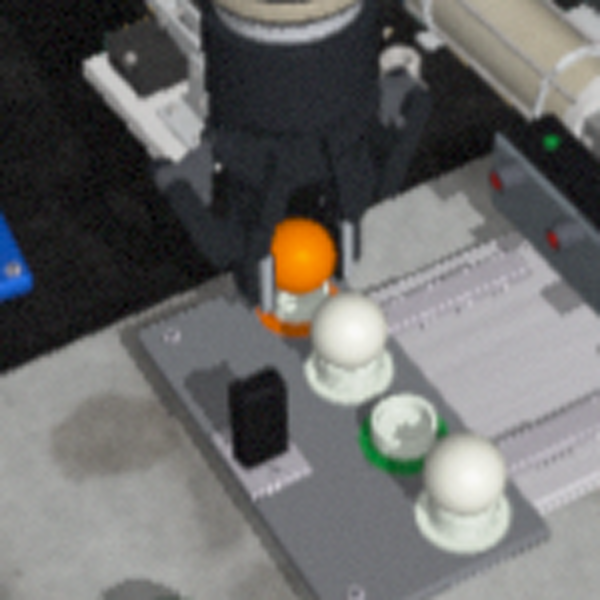

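View pics/w7.png

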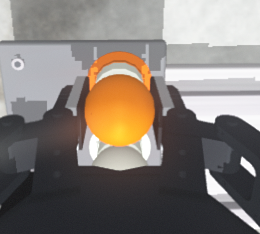

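```bash
python3 -m jog '[0.4,0.05,0,0.2,0,0,0, 0.4,0.05,0,0.35,0,0,0, 0.4,0.05,0,0.5,0,0,0, 0.4,0.05,0,0.55,0,0,0, 0.4,0.05,0,0.55,0,0,0, 0.4,0.05,0,0.55,0,0,0]'
```

```text
time_s: 7.87
tool_pos: [0.5543, -0.2092, 0.0375]
tcp_rot: [3.138, 0.003, 1.527]
wrist_force: [-3.8, 1.5, 16.7]
gripper_width: 0.0346
```

```bash
python3 -m jog '[0.4,0,0,-0.3,0,0,0, 0.4,0,0,-0.5,0,0,0,0.4,0,0,-0.5,0,0,0]'; python3 - <<'E'
from h import *
c=env.read_camera("wrist")
cv2.imwrite("pics/w8.png",cv2.resize(c["pixels"][170:320,180:340,::-1],None,fx=4,fy=4,interpolation=cv2.INTER_CUBIC))
o=env.observe(); print(o["tool_pos"],o["wrist_force"],o["gripper_width"])
S=env.read_camera("side"); cv2.imwrite("pics/s8.png",cv2.resize(S["pixels"][185:255,210:300,::-1],None,fx=8,fy=8,interpolation=cv2.INTER_CUBIC))
for b in blobs(S,"orange",40):
  x,y,w,h,a=b[1]; print(b,plane(S,[(x+(w-1)/2,y+(h-1)/2)],.058))
E
```

```text
time_s: 8.12
tool_pos: [0.5532, -0.2088, 0.0397]
tcp_rot: [3.14, 0.001, 1.527]
wrist_force: [0.5, -0.7, 0.2]
gripper_width: 0.0343
[ 0.55279082 -0.20870828  0.03914017] [0.24694037 0.92562874 0.23878621] 0.034815394208268506
([255.1, 213.4], [248, 205, 16, 18, 229]) [[ 0.55763003 -0.20917423  0.058     ]]
```

View pics/s8.png

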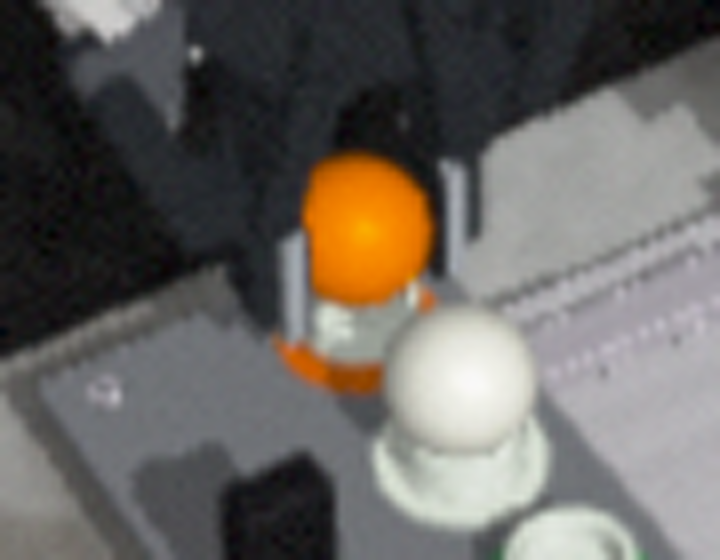

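View pics/w8.png

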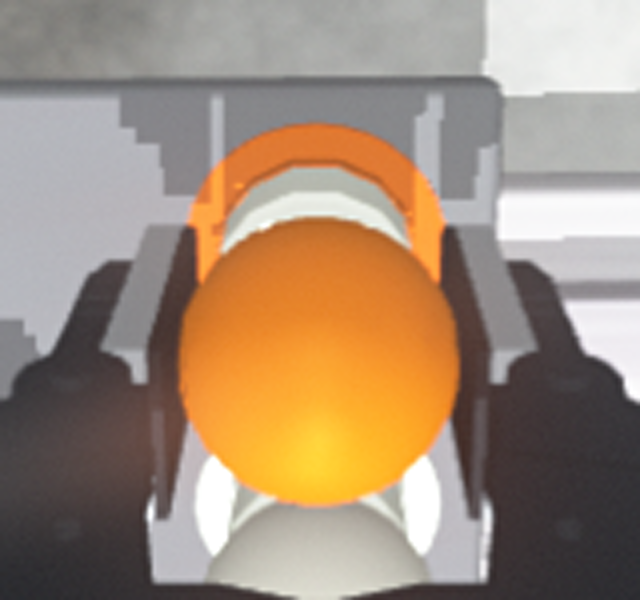

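```bash
python3 - <<'E'
from h import *
c=env.read_camera("wrist");S=env.read_camera("side");o=env.observe()
print("tcp",o["tool_pos"])
print("far edge",plane(c,[(259.2,200.5)],.026),"L/R",plane(c,[(226.7,226),(290.9,226)],.026))
t=o["tool_pos"][2]
for dz in(.016,.021): print("ball W",plane(c,[(259.3,259.8)],t+dz),"S",plane(S,[(255.3,213.4)],t+dz))
print("ring S",plane(S,[(254.,227.6)],.026), "L/R/bottom",plane(S,[(244,227.6),(264.2,227.6),(254,233.8)],.026))
d=np.load("w1.npy",allow_pickle=True).item()
print("w1 edges",plane(d,[(295.5,114.6),(327.5,114.6),(311.5,98.5),(311.5,130.5)],.026))
hsv=cv2.cvtColor(S["pixels"],cv2.COLOR_RGB2HSV)
# ball S outline: fit on mask
H,Sa,V=[hsv[:,:,i].astype(int) for i in range(3)]
m=(H>3)&(H<22)&(Sa>120);m[225:]=0;m[:195]=0
p=np.argwhere(m)[:,::-1];p=p[(p[:,0]>235)&(p[:,0]<275)];print(p.min(0),p.max(0))
E
```

```text
tcp [ 0.55263753 -0.20862144  0.03856824]
far edge [[ 0.55205019 -0.18756358  0.026     ]] L/R [[ 0.53107932 -0.20336094  0.026     ]
 [ 0.57103279 -0.20512353  0.026     ]]
ball W [[ 0.55107733 -0.21119088  0.05456824]] S [[ 0.5591957  -0.2057849   0.05456824]]
ball W [[ 0.55121034 -0.20825721  0.05956824]] S [[ 0.55665907 -0.21009242  0.05956824]]
ring S [[ 0.55130432 -0.21250689  0.026     ]] L/R/bottom [[ 0.5352162  -0.20199127  0.026     ]
 [ 0.56770377 -0.22321942  0.026     ]
 [ 0.54284664 -0.22619631  0.026     ]]
w1 edges [[ 0.52956216 -0.20643621  0.026     ]
 [ 0.57161784 -0.20881439  0.026     ]
 [ 0.55077691 -0.18745815  0.026     ]
 [ 0.55037117 -0.22814155  0.026     ]]
[247 203] [264 223]
```

```bash
python3 - <<'E'
from h import *
from scipy.optimize import least_squares
for n in("w3","w4","w5","w6"):
    im=cv2.imread(f"pics/{n}.png")
    hsv=cv2.cvtColor(im,cv2.COLOR_BGR2HSV);H,S,V=[hsv[:,:,i].astype(int) for i in range(3)]
    m=((H>3)&(H<22)&(S>110)&(V>60)).astype(np.uint8); m[:222]=0; m[:,:215]=0;m[:,305:]=0
    k,l,s,ce=cv2.connectedComponentsWithStats(m); i=1+s[1:,4].argmax()
    cn=max(cv2.findContours((l==i).astype(np.uint8),cv2.RETR_EXTERNAL,cv2.CHAIN_APPROX_NONE)[0],key=len).reshape(-1,2).astype(float)
    cn=cn[cn[:,1]>235]
    r=least_squares(lambda p:np.hypot(cn[:,0]-p[0],cn[:,1]-p[1])-p[2],[259,260,35],loss="soft_l1")
    print(n,r.x.round(2),s[i])
E
```

```text
w3 [256.6  261.11  34.76] [ 222  225   70   72 3693]
w4 [259.15 260.3   35.34] [ 224  225   72   72 3973]
w5 [259.39 260.08  35.61] [ 224  224   72   73 4102]
w6 [259.09 259.81  35.29] [ 224  222   71   74 4027]
```

```bash
python3 - <<'E'
from h import *
S=env.read_camera("side");o=env.observe();t=o["tool_pos"];print(t)
# rays meeting plane x = const
def px(pt,x):
    oo,d=rays(S,[pt]); return (oo+d[0]*((x-oo[0])/d[0][0])).round(4)
def py(pt,y):
    oo,d=rays(S,[pt]); return (oo+d[0]*((y-oo[1])/d[0][1])).round(4)
B=py((254.6,213.4),t[1]);print("ball",B)
print("left pad bottom corner (near, -y edge)",py((246.9,228.1),t[1]-.011), "mid",py((246.9,228.1),t[1]))
print("left pad top",py((246.9,214),t[1]-.011))
print("right pad bottom",py((210+455/8,185+278/8),t[1]-.011),"top",py((210+455/8,185+158/8),t[1]-.011))
cv2.imwrite("pics/s9.png",cv2.resize(S["pixels"][195:240,235:280,::-1],None,fx=13,fy=13,interpolation=cv2.INTER_LANCZOS4))
E
```

```text
[ 0.55263355 -0.20862353  0.03854891]
ball [ 0.556  -0.2086  0.0587]
left pad bottom corner (near, -y edge) [ 0.5318 -0.2196  0.0423] mid [ 0.5378 -0.2086  0.029 ]
left pad top [ 0.5332 -0.2196  0.0789]
right pad bottom [ 0.5763 -0.2196  0.0397] top [ 0.5766 -0.2196  0.0793]
```

View pics/s9.png

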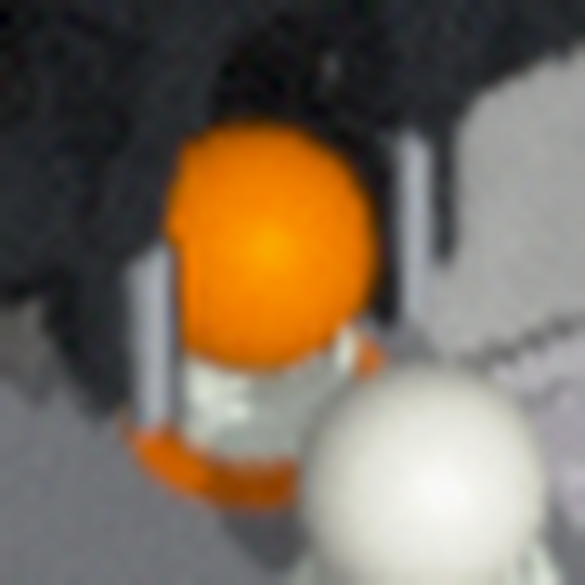

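```bash
python3 - <<'E'
import cv2,numpy as np
a=cv2.imread("pics/w4.png")[190:310,200:320]; 
from h import *
c=env.read_camera("wrist"); cv2.imwrite("pics/w8b.png",c["pixels"][:,:,::-1])
b=c["pixels"][190:310,200:320,::-1]; w3=cv2.imread("pics/w3.png")[190:310,200:320]
cv2.imwrite("pics/cmp.png",cv2.resize(np.hstack([w3[:, :],a]),None,fx=3.3,fy=3.3,interpolation=cv2.INTER_CUBIC))
E
```

```text
(no output)
```

View pics/cmp.png

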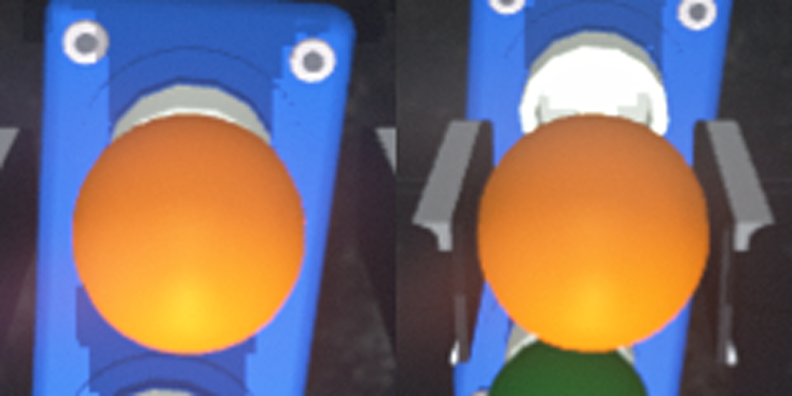

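```bash
python3 -m jog '[0.4,0,-0.1,0,0,0,0, 0.4,0,-0.1,0.1,0,0,0,0.4,0,-0.1,0.1,0,0,0]';python3 -m jog '[0.4,0,0,0.1,0,0,0,0.4,0,0,0.1,0,0,0]'
```

```text
time_s: 8.67
tool_pos: [0.5524, -0.2087, 0.038]
tcp_rot: [3.14, 0.0, 1.527]
wrist_force: [1.4, -0.5, 1.2]
gripper_width: 0.0345
time_s: 8.83
tool_pos: [0.5525, -0.2086, 0.037]
tcp_rot: [3.14, 0.0, 1.527]
wrist_force: [2.4, 1.5, 1.5]
gripper_width: 0.0351
```

```bash
python3 -m jog '[0.4,0,0,0.1,0,0,0,0.4,0,0,0.1,0,0,0]'; python3 - <<'E'
from h import *
import time
c=env.read_camera("wrist");o=env.observe();print(o["tool_pos"],o["wrist_force"],o["torque"],o["gripper_width"])
E
```

```text
time_s: 9.0
tool_pos: [0.5525, -0.2086, 0.0361]
tcp_rot: [3.14, 0.0, 1.527]
wrist_force: [3.4, -0.4, 1.3]
gripper_width: 0.0346
[ 0.55244325 -0.20868773  0.03609723] [ 4.32431401 -0.16513768  1.37037264] [-0.0402822  -0.75499404  0.07574178] 0.034638504409013476
```

```bash
python3 -m jog '[0.4,0,0.1,-0.1,0,0,0,0.4,0,0.1,-0.1,0,0,0]';python3 -m jog '[0.4,0,0.1,0,0,0,0,0.4,0,0.1,0,0,0,0]';python3 -m jog '[0.4,0,0.1,0,0,0,0,0.4,0,0.1,0,0,0,0]'
```

```text
time_s: 9.22
tool_pos: [0.5524, -0.2086, 0.0366]
tcp_rot: [-3.141, -0.0, 1.527]
wrist_force: [3.3, -0.1, -1.8]
gripper_width: 0.0347
time_s: 9.38
tool_pos: [0.5527, -0.2087, 0.0364]
tcp_rot: [-3.139, -0.0, 1.527]
wrist_force: [1.4, -0.6, -0.0]
gripper_width: 0.0346
time_s: 9.55
tool_pos: [0.553, -0.2087, 0.0363]
tcp_rot: [-3.138, -0.0, 1.527]
wrist_force: [-2.0, -0.3, 0.8]
gripper_width: 0.0349
```

```bash
python3 -m jog '[0.4,0,-0.1,0,0,0,0,0.4,0,-0.1,0,0,0,0]'; python3 - <<'E'
from h import *
S=env.read_camera("side");c=env.read_camera("wrist");o=env.observe();print(o["tool_pos"],o["wrist_force"])
a=cv2.resize(S["pixels"][195:240,235:280,::-1],(400,400),interpolation=cv2.INTER_CUBIC)
b=cv2.resize(c["pixels"][190:310,200:320,::-1],(400,400),interpolation=cv2.INTER_CUBIC)
cv2.imwrite("pics/c10.png",np.hstack([a,b]))
E
```

```text
time_s: 9.72
tool_pos: [0.5529, -0.2087, 0.0365]
tcp_rot: [-3.14, -0.0, 1.527]
wrist_force: [-1.4, 0.4, -0.4]
gripper_width: 0.0345
[ 0.55292405 -0.20868923  0.03651507] [-1.19184266  0.81424217 -1.18516312]
```

View pics/c10.png

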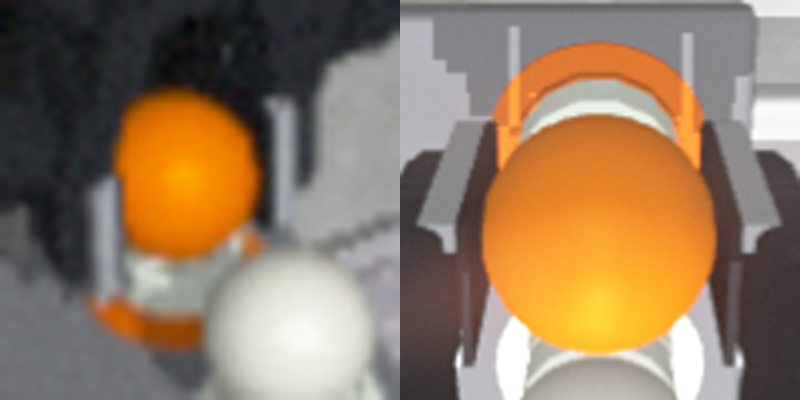

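```bash
python3 - <<'E'
from h import *
T=env.read_camera("top")
print("clamp base corners",plane(T,[(192,192),(234,192),(234,224)],0.01).round(3)); print("handle red tip",plane(T,[(240,197)],.08).round(3))
cv2.imwrite("pics/t10.png",cv2.resize(T["pixels"][120:300,170:370,::-1],None,fx=3.3,fy=3.3,interpolation=cv2.INTER_CUBIC))
S=env.read_camera("side");cv2.imwrite("pics/s10.png",cv2.resize(S["pixels"][60:280,130:340,::-1],None,fx=2.7,fy=2.7,interpolation=cv2.INTER_CUBIC))
E
```

```text
clamp base corners [[ 0.642  0.025  0.01 ]
 [ 0.638 -0.087  0.01 ]
 [ 0.553 -0.086  0.01 ]]
handle red tip [[ 0.609 -0.106  0.08 ]]
```

View pics/t10.png

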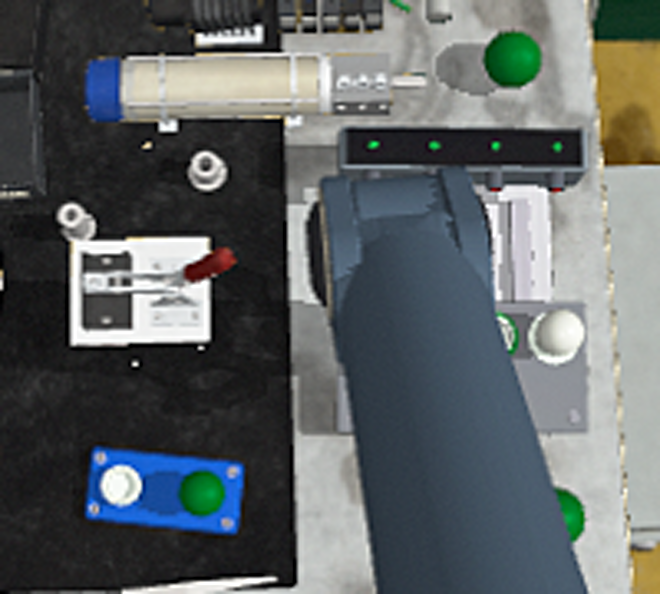

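View pics/s10.png

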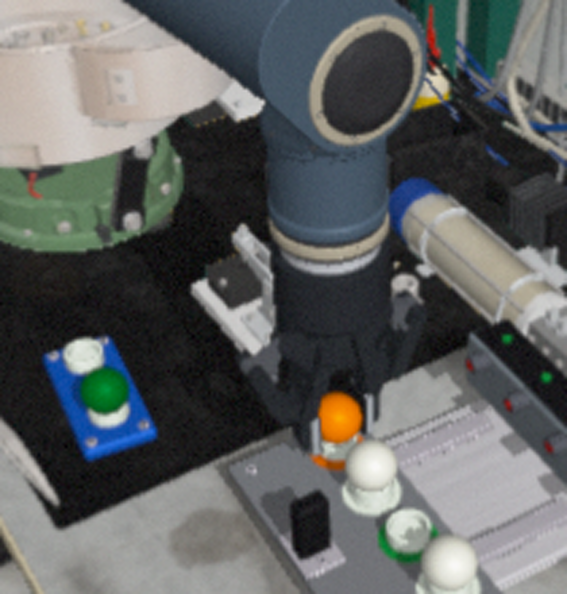

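```bash
python3 -m jog '[0.4,0,-0.05,0.1,0,0,0,0.4,0,-0.05,0.1,0,0,0]';python3 -m jog '[0.4,0,0,0.07,0,0,0,0.4,0,0,0.07,0,0,0]'
```

```text
time_s: 10.08
tool_pos: [0.5529, -0.2087, 0.0357]
tcp_rot: [-3.141, 0.0, 1.527]
wrist_force: [-1.8, 0.5, -0.6]
gripper_width: 0.0347
time_s: 10.25
tool_pos: [0.5529, -0.2087, 0.0351]
tcp_rot: [-3.141, 0.0, 1.527]
wrist_force: [-1.2, 0.7, 1.3]
gripper_width: 0.0344
```

```bash
python3 -m jog '[0.4,0,-0.05,0.07,0,0,0,0.4,0,-0.05,0.07,0,0,0]';python3 -m jog '[0.4,0,0,0.07,0,0,0,0.4,0,0,0.07,0,0,0]'
```

```text
time_s: 10.42
tool_pos: [0.5529, -0.2087, 0.0345]
tcp_rot: [3.141, 0.0, 1.527]
wrist_force: [0.2, -0.1, 0.9]
gripper_width: 0.0345
time_s: 10.58
tool_pos: [0.5529, -0.2087, 0.0338]
tcp_rot: [3.141, 0.0, 1.527]
wrist_force: [-0.8, 0.8, 0.4]
gripper_width: 0.0342
```

```bash
python3 -m jog '[0.4,0,0,0.06,0,0,0,0.41,0,0,0.06,0,0,0,0.42,0,0,0.06,0,0,0,0.43,0,0,0.06,0,0,0,0.44,0,0,0.06,0,0,0,0.46,0,0,0.06,0,0,0,0.5,0,0,0.06,0,0,0,0.55,0,0,0.06,0,0,0]'; python3 - <<'E'
from h import *
S=env.read_camera("side");c=env.read_camera("wrist");o=env.observe();print(o["tool_pos"],o["wrist_force"],o["gripper_width"])
a=cv2.resize(S["pixels"][195:240,235:280,::-1],(400,400),interpolation=cv2.INTER_CUBIC)
b=cv2.resize(c["pixels"][190:310,200:320,::-1],(400,400),interpolation=cv2.INTER_CUBIC)
cv2.imwrite("pics/c11.png",np.hstack([a,b]))
E
```

```text
time_s: 11.25
tool_pos: [0.5527, -0.2087, 0.0332]
tcp_rot: [3.141, 0.0, 1.527]
wrist_force: [-0.4, -0.3, -0.8]
gripper_width: 0.0466
[ 0.55267605 -0.20870308  0.03315221] [ 0.09982102  0.24430547 -0.76403803] 0.04686402590759098
```

View pics/c11.png

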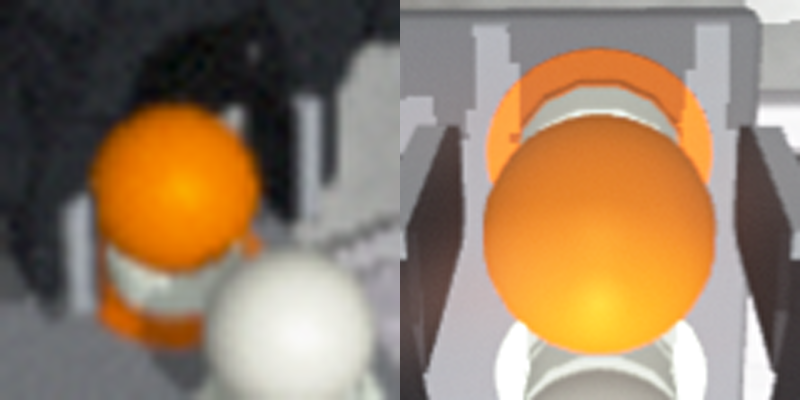

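Amber is seated: in the side view at about (255,216), centred on its cup. Retreating, then the green ball. This time I'll grip higher on the ball so the fingertips clear the cup rim.

```bash
python3 -m jog '[0.56,0,0,-0.5,0,0,0,0.58,0,0,-2,0,0,0,0.6,0,0,-4.5,0,0,0,0.65,0,0,-7,0,0,0,0.65,1,-1,-9,0,0,0,0.65,3.5,-3.4,-9.5,0,0,0,0.65,6.3,-6.1,-9.5,0,0,0,0.65,9,-8.7,-9.5,0,0,0]'; python3 - <<'E'
from h import *
delta([.4351,-.0762,.13],87.6)
E
```

```text
time_s: 12.02
tool_pos: [0.4691, -0.1141, 0.1291]
tcp_rot: [3.14, 0.0, 1.526]
wrist_force: [-0.4, 1.9, 0.5]
gripper_width: 0.0555
t 12.0167 now [ 0.4691 -0.1141  0.1291] [1.7989e+02 2.0000e-02 8.7430e+01] w 0.05552436430379571
shift cm [ 3.63 -3.56 -0.1 ] rotvec [ 0.11  0.02 -0.17]
```

```bash
python3 -m jog '[0.65,2,-2,0,0,0,0,0.65,3.2,-3.2,0,0,0,0,0.65,3.4,-3.4,0,0,0,0,0.65,3.4,-3.4,0,0,0,0,0.65,3.4,-3.4,0,0,0,0]'; python3 - <<'E'
from h import *
c=env.read_camera("wrist");cv2.imwrite("pics/w12.png",c["pixels"][:,:,::-1])
for b in blobs(c,"green",200): x,y,w,h,a=b[1]; print(b,plane(c,[(x+(w-1)/2,y+(h-1)/2)],.0394).round(4))
T=env.read_camera("top"); 
for b in blobs(T,"orange",60): x,y,w,h,a=b[1]; print(b,plane(T,[(x+(w-1)/2,y+(h-1)/2)],.0534).round(4))
cv2.imwrite("pics/t12.png",cv2.resize(T["pixels"][195:265,260:360,::-1],None,fx=7,fy=7,interpolation=cv2.INTER_CUBIC))
delta([.4351,-.0762,.0244],87.6)
E
```

```text
time_s: 12.43
tool_pos: [0.4383, -0.0803, 0.1286]
tcp_rot: [3.14, 0.001, 1.526]
wrist_force: [-0.1, 0.2, -0.4]
gripper_width: 0.0558
([254.6, 191.0], [236, 172, 38, 39, 1168]) [[ 0.4329 -0.075   0.0394]]
([282.1, 221.3], [275, 214, 15, 16, 195]) [[ 0.5489 -0.209   0.0534]]
t 12.5333 now [ 0.4384 -0.0806  0.1283] [179.93  -0.    87.38] w 0.0555176705008077
shift cm [ 0.42 -0.36 10.39] rotvec [ 0.07 -0.   -0.22]
```

View pics/w12.png

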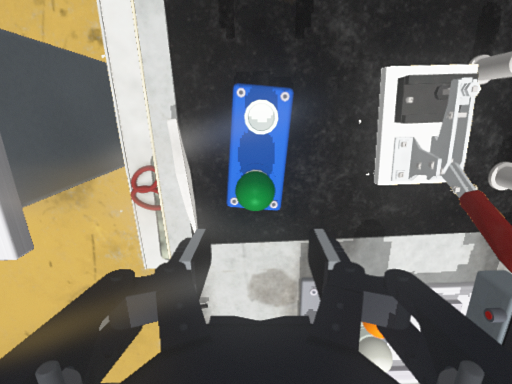

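View pics/t12.png

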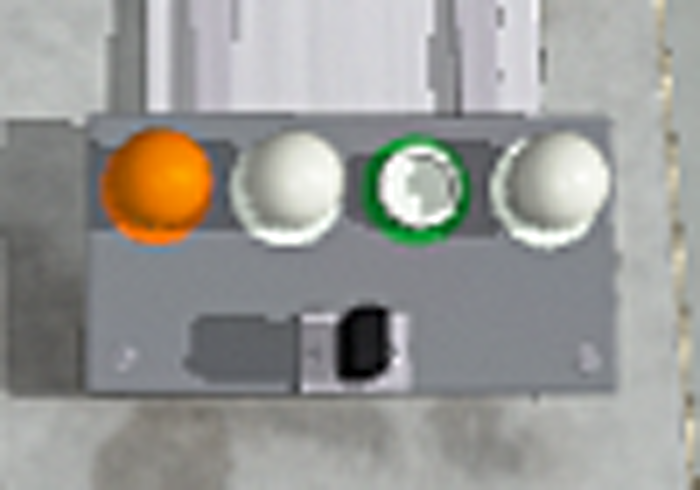

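```bash
python3 -m jog '[0.65,0.45,-0.4,1,0,0,0, 0.65,0.45,-0.4,3,0,0,0, 0.65,0.45,-0.4,5,0,0,0, 0.65,0.45,-0.4,7,0,0,0, 0.65,0.45,-0.4,8.8,0,0,0, 0.65,0.45,-0.4,9.9,0,0,0, 0.65,0.45,-0.4,10.4,0,0,0, 0.65,0.45,-0.4,10.4,0,0,0]'; python3 - <<'E'
from h import *
c=env.read_camera("wrist"); cv2.imwrite("pics/w13.png",c["pixels"][150:350,160:360,::-1].repeat(3,0).repeat(3,1))
for b in blobs(c,"green",500): x,y,w,h,a=b[1]; print(b,plane(c,[(x+(w-1)/2,y+(h-1)/2)],.0394).round(4))
delta([.4346,-.0759,.0244],87.6)
E
```

```text
time_s: 13.2
tool_pos: [0.4333, -0.075, 0.0232]
tcp_rot: [-3.14, -0.0, 1.526]
wrist_force: [-0.7, 0.8, 0.0]
gripper_width: 0.0555
([261.9, 257.9], [229, 224, 66, 68, 3521]) [[ 0.433  -0.076   0.0394]]
t 13.25 now [ 0.4338 -0.0749  0.024 ] [-1.7999e+02 -1.0000e-02  8.7470e+01] w 0.05578358680954427
shift cm [-0.09  0.09 -0.04] rotvec [-0.01 -0.01 -0.13]
```

View pics/w13.png

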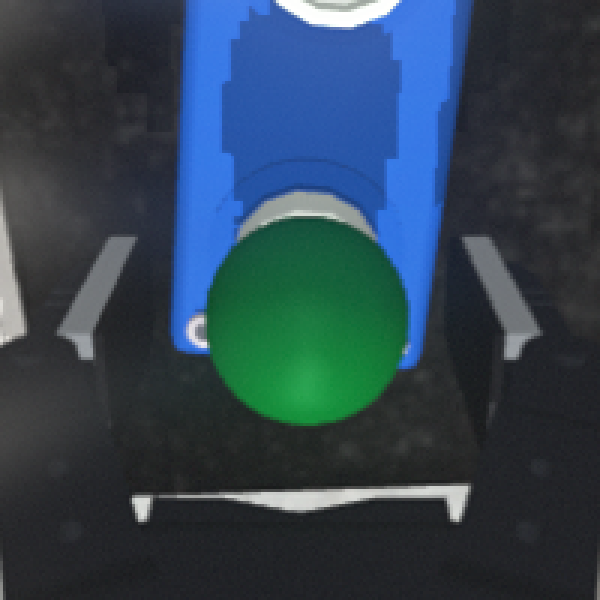

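```bash
python3 -m jog '[0.55,-0.1,0.12,0,0,0,0, 0.5,-0.1,0.12,0,0,0,0, 0.47,-0.1,0.12,0,0,0,0, 0.45,-0.1,0.12,0,0,0,0, 0.44,-0.1,0.12,0,0,0,0, 0.43,-0.1,0.12,0,0,0,0, 0.42,-0.1,0.12,0,0,0,0, 0.42,-0.1,0.12,0,0,0,0]';python3 -m jog '[0.41,0,0,0,0,0,0, 0.41,0,0,0,0,0,0,0.4,0,0,0,0,0,0, 0.4,0,0,0,0,0,0]'
```

```text
time_s: 13.92
tool_pos: [0.4347, -0.0759, 0.0242]
tcp_rot: [3.141, 0.0, 1.527]
wrist_force: [0.5, 0.4, 1.0]
gripper_width: 0.0362
time_s: 14.25
tool_pos: [0.4347, -0.0759, 0.0242]
tcp_rot: [3.141, 0.0, 1.527]
wrist_force: [0.4, -0.1, 3.6]
gripper_width: 0.0349
```

```bash
python3 -m jog '[0.4,0,0,-0.2,0,0,0, 0.4,0,0,-0.6,0,0,0, 0.4,0,0,-1.1,0,0,0, 0.4,0,0,-1.6,0,0,0, 0.4,0,0,-2.1,0,0,0, 0.4,0,0,-2.6,0,0,0, 0.4,0,0,-2.8,0,0,0,0.4,0,0,-2.8,0,0,0]'; python3 - <<'E'
from h import *
c=env.read_camera("wrist"); cv2.imwrite("pics/w14.png",c["pixels"][150:350,160:360,::-1].repeat(3,0).repeat(3,1))
for b in blobs(c,"green",300): print(b)
delta([.5489,-.3046,.13],87.6)
E
```

```text
time_s: 14.92
tool_pos: [0.435, -0.076, 0.0528]
tcp_rot: [3.14, 0.0, 1.527]
wrist_force: [0.1, -0.1, -0.2]
gripper_width: 0.0345
([258.8, 264.8], [227, 245, 66, 43, 2197])
t 14.9667 now [ 0.4347 -0.076   0.0524] [1.7996e+02 2.0000e-02 8.7470e+01] w 0.0347173250126177
shift cm [-22.34  12.42  -7.74] rotvec [ 0.04  0.02 -0.13]
```

View pics/w14.png

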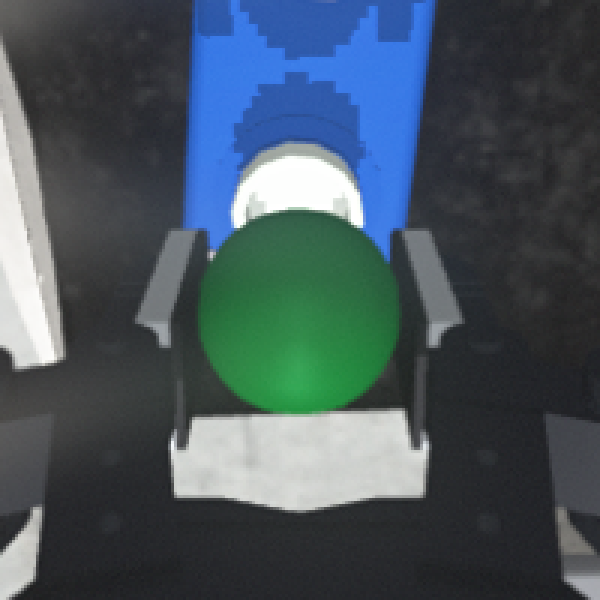

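```bash
python3 -m jog '[0.4,-0.2,0.1,-0.8,0,0,0, 0.4,-1,0.5,-2.2,0,0,0, 0.4,-2.5,1.3,-4,0,0,0, 0.4,-4.5,2.5,-5.8,0,0,0, 0.4,-7,3.9,-7.2,0,0,0, 0.4,-9.5,5.3,-7.7,0,0,0, 0.4,-12,6.7,-7.7,0,0,0,0.4,-14.2,7.9,-7.7,0,0,0]';python3 -m jog '[0.4,-2.2,1.2,0,0,0,0, 0.4,-4.4,2.4,0,0,0,0, 0.4,-6.4,3.5,0,0,0,0, 0.4,-7.6,4.2,0,0,0,0, 0.4,-8.1,4.5,0,0,0,0, 0.4,-8.1,4.5,0,0,0,0, 0.4,-8.1,4.5,0,0,0,0]'; python3 - <<'E'
from h import *
c=env.read_camera("wrist"); cv2.imwrite("pics/w15.png",c["pixels"][130:350,140:380,::-1].repeat(3,0).repeat(3,1))
np.save("w15.npy",c,allow_pickle=True)
delta([.5489,-.3046,.13],87.6)
E
```

```text
time_s: 15.63
tool_pos: [0.508, -0.2235, 0.1301]
tcp_rot: [3.14, 0.001, 1.526]
wrist_force: [0.9, 0.5, -1.0]
gripper_width: 0.0346
time_s: 16.22
tool_pos: [0.5482, -0.3032, 0.129]
tcp_rot: [-3.141, -0.001, 1.527]
wrist_force: [-0.1, -0.3, -0.5]
gripper_width: 0.0347
t 16.2667 now [ 0.5482 -0.3026  0.1291] [-1.7995e+02 -6.0000e-02  8.7570e+01] w 0.03470606968458174
shift cm [-0.2   0.08 -0.09] rotvec [-0.05 -0.06 -0.03]
```

View pics/w15.png

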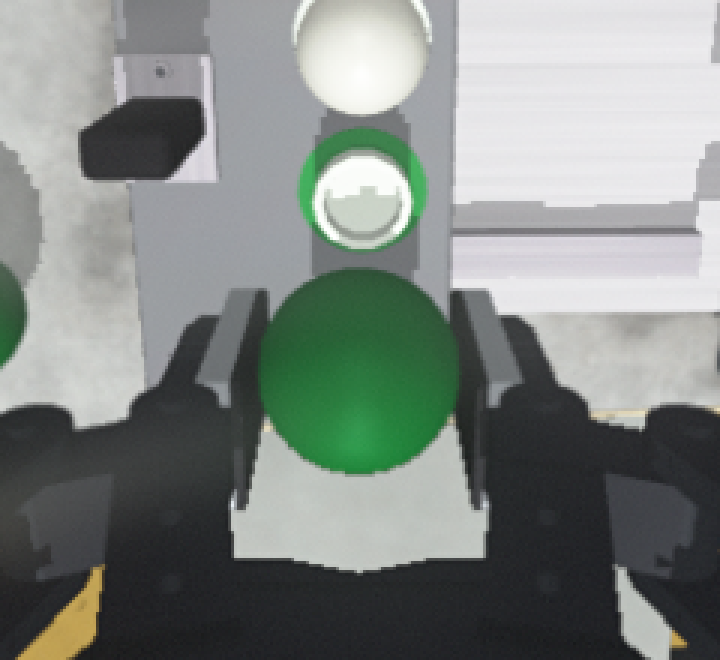

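```bash
python3 - <<'E'
from h import *
c=np.load("w15.npy",allow_pickle=True).item();t=env.observe()["tool_pos"]
print(plane(c,[(260.7,193)],.026).round(4),plane(c,[(260.3,196.3)],.04).round(4),"ball",plane(c,[(259.3,253)],t[2]+.015).round(4),t)
delta([.5489,-.3046,.13],87.6)
E
```

```text
[[ 0.5479 -0.3039  0.026 ]] [[ 0.5476 -0.3028  0.04  ]] ball [[ 0.5469 -0.302   0.1441]] [ 0.54821875 -0.30259215  0.12908994]
t 16.2667 now [ 0.5482 -0.3026  0.1291] [-1.7995e+02 -6.0000e-02  8.7570e+01] w 0.03470606968458174
shift cm [-0.2   0.08 -0.09] rotvec [-0.05 -0.06 -0.03]
```

```bash
python3 -m jog '[0.4,-0.2,0.09,0.7,0,0,0, 0.4,-0.2,0.09,2.2,0,0,0, 0.4,-0.2,0.09,4,0,0,0, 0.4,-0.2,0.09,5.7,0,0,0, 0.4,-0.2,0.09,7,0,0,0, 0.4,-0.2,0.09,7.8,0,0,0, 0.4,-0.2,0.09,8.1,0,0,0,0.4,-0.2,0.09,8.1,0,0,0]'; python3 - <<'E'
from h import *
S=env.read_camera("side");c=env.read_camera("wrist");print(env.observe()["wrist_force"])
a=cv2.resize(S["pixels"][215:285,245:315,::-1],(400,400),interpolation=cv2.INTER_CUBIC)
b=cv2.resize(c["pixels"][190:310,200:320,::-1],(400,400),interpolation=cv2.INTER_CUBIC)
cv2.imwrite("pics/c16.png",np.hstack([a,b]))
delta([.549,-.3045,.0392],87.6)
E
```

```text
time_s: 16.93
tool_pos: [0.5492, -0.3057, 0.0475]
tcp_rot: [-3.141, -0.001, 1.527]
wrist_force: [0.2, -0.1, -0.9]
gripper_width: 0.0346
[ 0.57027279  0.23189287 -0.47236877]
t 17.0333 now [ 0.55   -0.3061  0.0488] [1.7993e+02 3.0000e-02 8.7500e+01] w 0.03451390456777475
shift cm [ 0.16 -0.11  0.96] rotvec [ 0.07  0.03 -0.1 ]
```

View pics/c16.png

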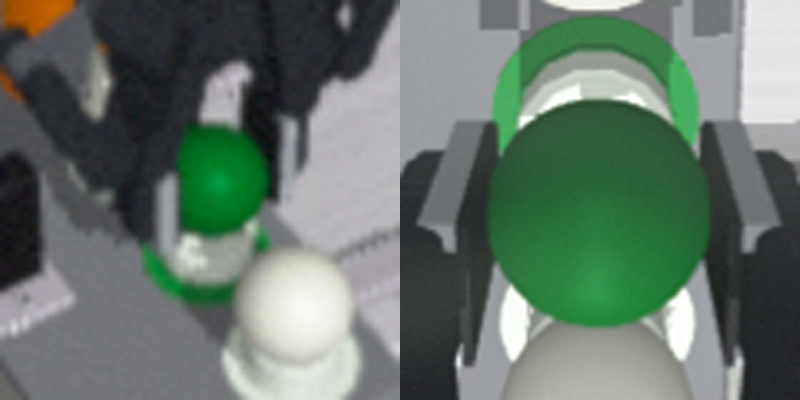

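```bash
python3 -m jog '[0.4,0.13,-0.08,0.2,0,0,0,0.4,0.13,-0.08,0.4,0,0,0,0.4,0.13,-0.08,0.4,0,0,0,0.4,0.13,-0.08,0.4,0,0,0]';python3 -m jog '[0.4,0,0,0.15,0,0,0,0.4,0,0,0.15,0,0,0]';python3 -m jog '[0.4,0,0,0.15,0,0,0,0.4,0,0,0.15,0,0,0]'
```

```text
time_s: 17.37
tool_pos: [0.5487, -0.3049, 0.0443]
tcp_rot: [3.141, 0.0, 1.527]
wrist_force: [0.0, 0.1, -1.2]
gripper_width: 0.0344
time_s: 17.53
tool_pos: [0.5486, -0.3048, 0.0425]
tcp_rot: [-3.142, 0.0, 1.527]
wrist_force: [0.4, -0.1, -0.7]
gripper_width: 0.0348
time_s: 17.7
tool_pos: [0.5485, -0.3048, 0.0409]
tcp_rot: [-3.141, -0.0, 1.527]
wrist_force: [0.3, 0.2, -0.8]
gripper_width: 0.0346
```

```bash
python3 -m jog '[0.4,0.02,0.04,0.08,0,0,0,0.4,0.02,0.04,0.08,0,0,0]';python3 -m jog '[0.4,0,0,0.07,0,0,0,0.4,0,0,0.07,0,0,0]'
```

```text
time_s: 17.87
tool_pos: [0.5491, -0.3046, 0.0402]
tcp_rot: [-3.142, -0.0, 1.527]
wrist_force: [-0.3, 1.0, -0.7]
gripper_width: 0.0343
time_s: 18.03
tool_pos: [0.549, -0.3046, 0.0395]
tcp_rot: [-3.141, -0.0, 1.527]
wrist_force: [-0.6, -0.1, 0.1]
gripper_width: 0.0342
```

Ball about 1 mm above its seat. I'll release it by opening slowly, only part way because of the handle.

```bash
python3 -m jog '[0.4,0,0,0.03,0,0,0,0.41,0,0,0.03,0,0,0,0.42,0,0,0.03,0,0,0,0.43,0,0,0.03,0,0,0,0.44,0,0,0.03,0,0,0,0.46,0,0,0.03,0,0,0,0.5,0,0,0.03,0,0,0,0.53,0,0,0.03,0,0,0]'; python3 - <<'E'
from h import *
S=env.read_camera("side");c=env.read_camera("wrist");o=env.observe();print(o["tool_pos"],o["wrist_force"],o["gripper_width"])
a=cv2.resize(S["pixels"][215:285,245:315,::-1],(400,400),interpolation=cv2.INTER_CUBIC)
b=cv2.resize(c["pixels"][190:310,200:320,::-1],(400,400),interpolation=cv2.INTER_CUBIC)
cv2.imwrite("pics/c17.png",np.hstack([a,b]))
E
```

```text
time_s: 18.7
tool_pos: [0.5492, -0.3046, 0.0394]
tcp_rot: [3.141, 0.0, 1.527]
wrist_force: [-0.1, 0.6, 0.1]
gripper_width: 0.0451
[ 0.54912025 -0.30463433  0.03937649] [-0.20470227  0.83131767  0.13358092] 0.045054481016485015
```

View pics/c17.png

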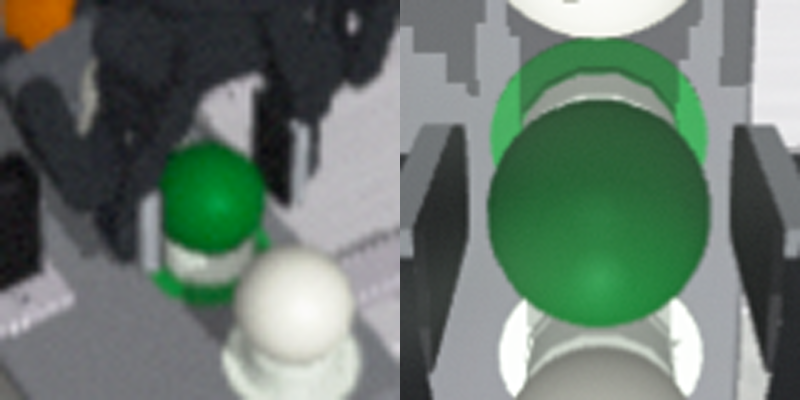

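```bash
python3 -m jog '[0.54,0,0,-0.5,0,0,0,0.55,0,0,-2,0,0,0,0.55,0,0,-4.5,0,0,0,0.6,0,0,-7.5,0,0,0,0.6,0,0,-10,0,0,0,0.6,0,-1,-10.5,0,0,6,0.6,0,-2,-10.5,0,0,13,0.6,0,-3,-10.5,0,0,20]'; python3 - <<'E'
from h import *
delta([.48,-.28,.15],-2.4)
E
```

```text
time_s: 19.47
tool_pos: [0.5193, -0.3034, 0.1457]
tcp_rot: [3.139, 0.0, 1.172]
wrist_force: [-0.2, -0.0, -0.7]
gripper_width: 0.0516
t 19.4667 now [ 0.5193 -0.3034  0.1457] [1.7987e+02 1.0000e-02 6.7150e+01] w 0.05155901527027358
shift cm [ 0.63 -4.53 -0.44] rotvec [ 0.12 -0.08 69.55]
```

```bash
python3 -m jog '[0.6,0.1,-0.7,0,0,0,7,0.6,0.2,-1.4,0,0,0,14,0.6,0.3,-2.1,0,0,0,21,0.6,0.4,-2.8,0,0,0,28,0.6,0.5,-3.5,0,0,0,35,0.6,0.6,-4.2,0,0,0,42,0.6,0.6,-4.5,0,0,0,49,0.6,0.6,-4.5,0,0,0,56]';python3 -m jog '[0.6,0,0,0,0,0,7,0.6,0,0,0,0,0,13.5,0.6,0,0,0,0,0,13.5,0.6,0,0,0,0,0,13.5]'; python3 - <<'E'
from h import *
c=env.read_camera("wrist");cv2.imwrite("pics/w18.png",c["pixels"][:,:,::-1]);np.save("w18.npy",c,allow_pickle=True)
T=env.read_camera("top");cv2.imwrite("pics/t18.png",cv2.resize(T["pixels"][190:270,250:370,::-1],None,fx=6,fy=6,interpolation=cv2.INTER_CUBIC))
o=env.observe();print(o["q"].round(2))
delta([.4899,-.2781,.045],-2.4)
E
```

```text
time_s: 20.13
tool_pos: [0.4792, -0.28, 0.1448]
tcp_rot: [-3.142, 0.0, 0.195]
wrist_force: [-1.0, 0.4, 0.1]
gripper_width: 0.0513
time_s: 20.47
tool_pos: [0.4801, -0.2803, 0.1447]
tcp_rot: [3.141, -0.0, -0.032]
wrist_force: [0.3, -0.3, -0.3]
gripper_width: 0.0513
[ 0.6   0.38 -0.19  1.9   0.09  0.87 -1.23]
t 20.5667 now [ 0.48   -0.2804  0.1445] [ 1.80e+02 -2.00e-02 -1.87e+00] w 0.05121757749650751
shift cm [ 0.98 -0.26  9.95] rotvec [ 0.   -0.02  0.53]
```

View pics/w18.png

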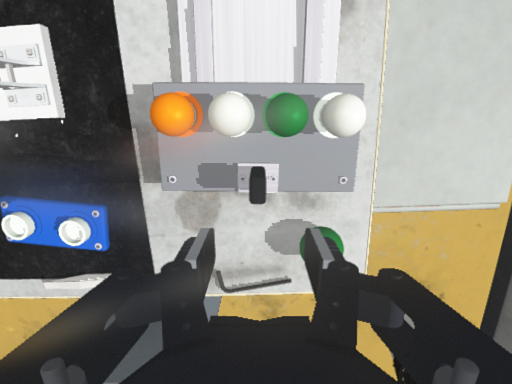

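View pics/t18.png

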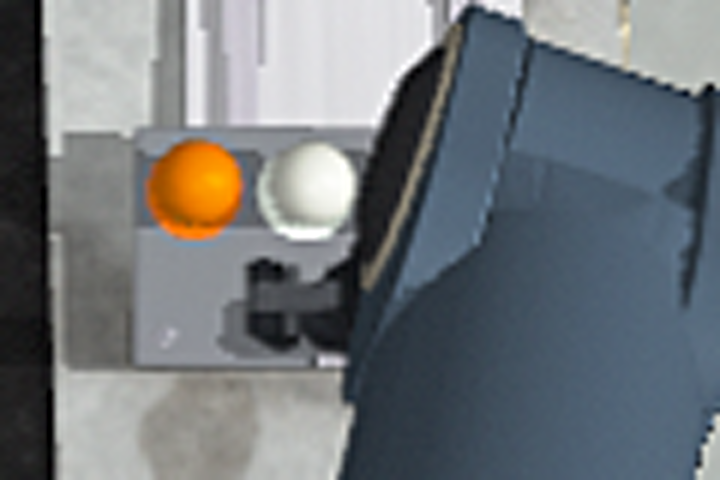

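```bash
python3 - <<'E'
from h import *
c=np.load("w18.npy",allow_pickle=True).item()
cv2.imwrite("pics/w18z.png",cv2.resize(c["pixels"][155:215,225:295,::-1],None,fx=9,fy=9,interpolation=cv2.INTER_CUBIC))
print([b for b in blobs(c,"black",60) if 150<b[0][1]<220 and 220<b[0][0]<300])
for p in [(258.5,181),(258.5,192),(258.5,203)]: print(p,plane(c,[p],.076).round(4))
for n in("orange","green"):
  for b in blobs(c,n,600): x,y,w,h,a=b[1]; print(n,b[1],plane(c,[(x+(w-1)/2,y+(h-1)/2)],.0534).round(4))
E
```

```text
[]
(258.5, 181) [[ 0.497  -0.2793  0.076 ]]
(258.5, 192) [[ 0.4878 -0.279   0.076 ]]
(258.5, 203) [[ 0.4783 -0.2787  0.076 ]]
orange [150, 92, 53, 43, 1519] [[ 0.5523 -0.2119  0.0534]]
```

View pics/w18z.png

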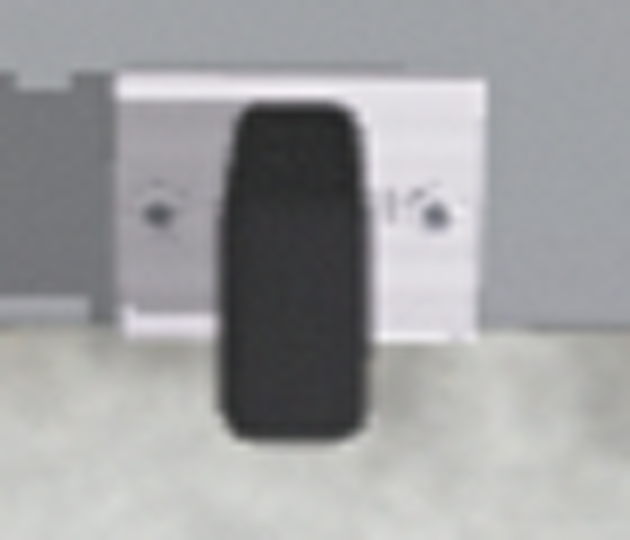

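```bash
python3 -m jog '[0.55,0.5,-0.15,1,0,0,0.5,0.5,0.98,-0.24,2.5,0,0,0.5,0.5,0.98,-0.24,4.5,0,0,0.5,0.5,0.98,-0.24,6.5,0,0,0.5,0.5,0.98,-0.24,8.2,0,0,0.5,0.5,0.98,-0.24,9.2,0,0,0.5,0.5,0.98,-0.24,9.7,0,0,0.5,0.5,0.98,-0.24,9.7,0,0,0.5]'; python3 - <<'E'
from h import *
c=env.read_camera("wrist");cv2.imwrite("pics/w19.png",c["pixels"][:,:,::-1])
delta([.4899,-.2782,.047],-2.4); print(env.observe()["wrist_force"])
E
```

```text
time_s: 21.23
tool_pos: [0.4893, -0.2781, 0.0461]
tcp_rot: [-3.141, 0.002, -0.043]
wrist_force: [0.3, -0.2, -0.1]
gripper_width: 0.0429
t 21.2833 now [ 0.4899 -0.2784  0.0471] [-1.7998e+02  1.0000e-02 -2.5000e+00] w 0.04269236291198927
shift cm [-0.   -0.02  0.01] rotvec [-0.02  0.01 -0.1 ]
[ 0.17595955 -0.14574584  0.12776469]
```

View pics/w19.png

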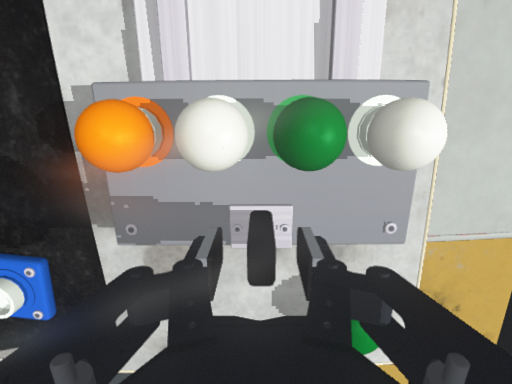

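```bash
python3 -m jog '[0.4,0,0,0,0,0,0,0.3,0,0,0,0,0,0,0.24,0,0,0,0,0,0,0.2,0,0,0,0,0,0,0.17,0,0,0,0,0,0,0.15,0,0,0,0,0,0,0.14,0,0,0,0,0,0,0.13,0,0,0,0,0,0]';python3 -m jog '[0.12,0,0,0,0,0,0,0.11,0,0,0,0,0,0,0.1,0,0,0,0,0,0,0.1,0,0,0,0,0,0]'
```

```text
time_s: 21.95
tool_pos: [0.49, -0.279, 0.048]
tcp_rot: [3.141, -0.001, -0.043]
wrist_force: [-1.5, -0.5, 6.2]
gripper_width: 0.013
time_s: 22.28
tool_pos: [0.49, -0.279, 0.048]
tcp_rot: [3.141, -0.001, -0.043]
wrist_force: [-1.2, -0.9, 6.0]
gripper_width: 0.0128
```

```bash
python3 -m jog '[0.1,0.1,0,0,0,0,0,0.1,0.3,0,-0.05,0,0,0,0.1,0.6,0,-0.1,0,0,0,0.1,1,0,-0.1,0,0,0,0.1,1.4,0,-0.1,0,0,0,0.1,1.8,0,-0.1,0,0,0,0.1,2.2,0,-0.1,0,0,0,0.1,2.6,0,-0.1,0,0,0]'
```

```text
time_s: 22.95
tool_pos: [0.5156, -0.2799, 0.0481]
tcp_rot: [3.141, 0.001, -0.044]
wrist_force: [-4.8, -2.1, 2.2]
gripper_width: 0.0128
```

```bash
python3 -m jog '[0.1,0.4,0,0,0,0,0,0.1,0.8,0,0,0,0,0,0.1,1.2,0,0,0,0,0,0.1,1.6,0,0,0,0,0,0.1,2,0,0,0,0,0,0.1,2.4,0,0,0,0,0,0.1,2.7,0,0,0,0,0,0.1,2.9,0,0,0,0,0]'; python3 - <<'E'
from h import *
c=env.read_camera("wrist");cv2.imwrite("pics/w20.png",c["pixels"][:,:,::-1])
print(env.observe()["tool_pos"],env.observe()["wrist_force"])
E
```

```text
time_s: 23.62
tool_pos: [0.545, -0.281, 0.0481]
tcp_rot: [3.141, 0.0, -0.044]
wrist_force: [-5.1, -2.7, 0.7]
gripper_width: 0.013
[ 0.54535693 -0.28101193  0.04806898] [-3.49260983 -1.91038749 -0.20765214]
```

View pics/w20.png

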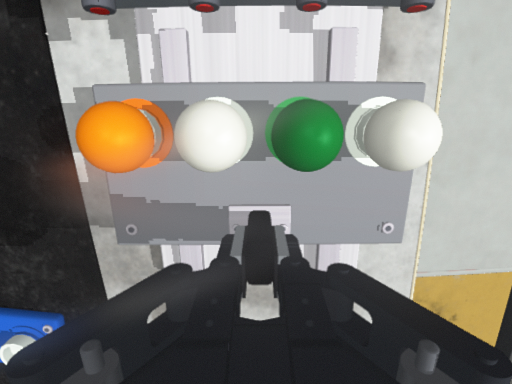

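```bash
python3 -m jog '[0.1,0.3,0,0,0,0,0,0.1,0.7,0,0,0,0,0,0.1,1.1,0,0,0,0,0,0.1,1.5,0,0,0,0,0,0.1,1.9,0,0,0,0,0,0.1,2.3,0,0,0,0,0,0.1,2.6,0,0,0,0,0,0.1,2.8,0,0,0,0,0]'
```

```text
time_s: 24.33
tool_pos: [0.5727, -0.2821, 0.0481]
tcp_rot: [-3.142, 0.0, -0.044]
wrist_force: [-3.9, -1.2, 0.8]
gripper_width: 0.0129
```

```bash
python3 -m jog '[0.1,0.15,0,0,0,0,0,0.1,0.3,0,0,0,0,0,0.1,0.45,0,0,0,0,0,0.1,0.6,0,0,0,0,0,0.1,0.7,0,0,0,0,0,0.1,0.8,0,0,0,0,0,0.1,0.8,0,0,0,0,0]'
```

```text
time_s: 24.92
tool_pos: [0.5794, -0.2823, 0.0481]
tcp_rot: [-3.141, 0.003, -0.044]
wrist_force: [-7.2, -0.9, 1.6]
gripper_width: 0.0134
```

```bash
python3 -m jog '[0.1,0.1,0,0,0,0,0,0.1,0.2,0,0,0,0,0,0.1,0.2,0,0,0,0,0]'; python3 - <<'E'
from h import *
c=env.read_camera("wrist");cv2.imwrite("pics/w21.png",c["pixels"][:,:,::-1])
print(env.observe()["tool_pos"],env.observe()["wrist_force"])
E
```

```text
time_s: 25.17
tool_pos: [0.5793, -0.2823, 0.0481]
tcp_rot: [-3.141, 0.007, -0.044]
wrist_force: [-11.9, -0.9, 5.2]
gripper_width: 0.0132
[ 0.57929772 -0.28230607  0.04809492] [-12.16392802  -0.54172766   4.83188983]
```

View pics/w21.png

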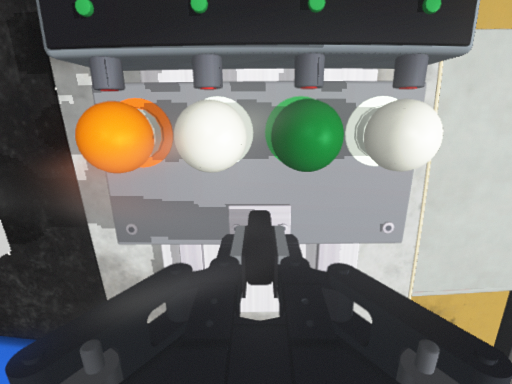

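At the stop: the force rises to 12 N with no further motion. I'll relieve the preload, open slowly and retreat straight up.

```bash
python3 -m jog '[0.1,-0.15,0,0,0,0,0,0.1,-0.27,0,0,0,0,0,0.13,-0.27,0,0,0,0,0,0.16,-0.27,0,0,0,0,0,0.2,-0.27,0,0,0,0,0,0.28,-0.27,0,0,0,0,0,0.36,-0.27,0,0,0,0,0,0.42,-0.27,0,0,0,0,0]'
```

```text
time_s: 25.88
tool_pos: [0.5815, -0.2818, 0.0489]
tcp_rot: [-3.141, -0.003, -0.043]
wrist_force: [-0.1, 0.4, 0.0]
gripper_width: 0.0356
```

```bash
python3 -m jog '[0.45,0,0,-0.5,0,0,0,0.45,0,0,-2,0,0,0,0.45,0,0,-4,0,0,0,0.45,0,0,-6,0,0,0,0.45,0,0,-8,0,0,0,0.45,-1,0,-10,0,0,0,0.45,-3,0,-11,0,0,0,0.45,-5,0,-12,0,0,0]';python3 -m jog '[0.45,-3,0,-2,0,0,0,0.45,-6,0,-4,0,0,0,0.45,-8,0,-5,0,0,0,0.45,-8,0,-5,0,0,0,0.45,-8,0,-5,0,0,0]'; python3 - <<'E'
from h import *
c=env.read_camera("wrist");S=env.read_camera("side")
cv2.imwrite("pics/w22.png",c["pixels"][:,:,::-1]);cv2.imwrite("pics/s22.png",cv2.resize(S["pixels"][150:330,190:430,::-1],None,fx=3.3,fy=3.3,interpolation=cv2.INTER_CUBIC))
E
```

```text
time_s: 26.55
tool_pos: [0.5308, -0.2799, 0.1701]
tcp_rot: [3.141, -0.003, -0.043]
wrist_force: [0.2, -0.1, -0.7]
gripper_width: 0.0387
time_s: 26.97
tool_pos: [0.4501, -0.2771, 0.2198]
tcp_rot: [3.14, -0.003, -0.045]
wrist_force: [0.8, -0.8, 0.6]
gripper_width: 0.0385
```

View pics/s22.png

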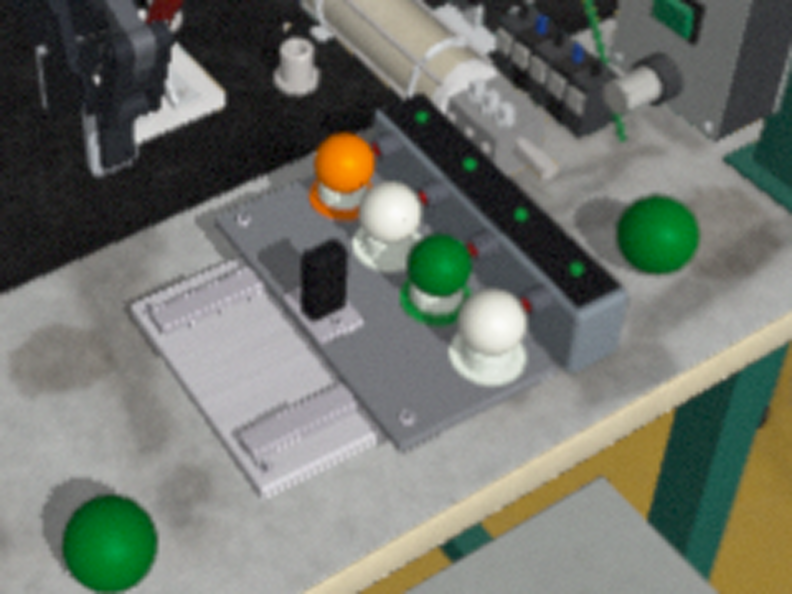

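View pics/w22.png

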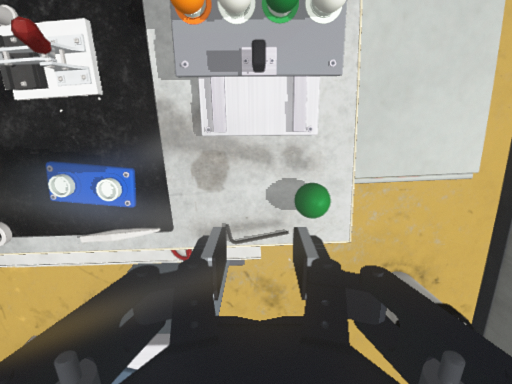

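The side view shows the slide at the block, all four balls in their pockets and the gripper clear. One last travel check from the handle's position, then I hand in.

```bash
python3 - <<'E'
from h import *
c=env.read_camera("wrist")
h=cv2.cvtColor(c["pixels"],cv2.COLOR_RGB2GRAY)[30:80,248:270]<70
ys,xs=np.nonzero(h); print(xs.min()+248,xs.max()+248,ys.min()+30,ys.max()+30)
b=ys.max()+30.5
p=plane(c,[((xs.min()+xs.max())/2+248,b)],.076)[0];print("handle top rear edge",p.round(4),"centre x approx",(p[0]+.012).round(4))
o=env.observe();print(o["time_s"],o["wrist_force"].round(2),o["qd"].round(3))
E
```

```text
253 265 40 71
handle top rear edge [ 0.5601 -0.2799  0.076 ] centre x approx 0.5721
27.1167 [ 0.75 -0.86 -0.98] [-0.002  0.014  0.001  0.     0.002  0.001 -0.   ]
```

```bash
python3 - <<'E'
from h import *
T=env.read_camera("top");c=env.read_camera("wrist");S=env.read_camera("side")
for cam,n in((T,"top"),(S,"side")):
  for k in("orange","green"):
    for b in blobs(cam,k,90):
      x,y,w,h,a=b[1]; p=plane(cam,[(x+(w-1)/2,y+(h-1)/2)],.0534)[0]
      if .58<p[0]<.72 and -.35<p[1]<-.15: print(n,k,b[1],p.round(4))
cv2.imwrite("pics/t23.png",cv2.resize(T["pixels"][150:250,255:365,::-1],None,fx=6,fy=6,interpolation=cv2.INTER_CUBIC))
cv2.imwrite("pics/w23.png",cv2.resize(c["pixels"][20:100,220:300,::-1],None,fx=7,fy=7,interpolation=cv2.INTER_CUBIC))
print(env.observe()["tool_pos"])
E
```

```text
top orange [275, 179, 15, 17, 183] [ 0.6381 -0.2125  0.0534]
top green [311, 179, 16, 17, 188] [ 0.6355 -0.3062  0.0534]
side orange [286, 191, 18, 17, 242] [ 0.645  -0.213   0.0534]
side green [312, 221, 21, 27, 324] [ 0.6332 -0.3157  0.0534]
[ 0.45071406 -0.27630432  0.21756111]
```

View pics/w23.png

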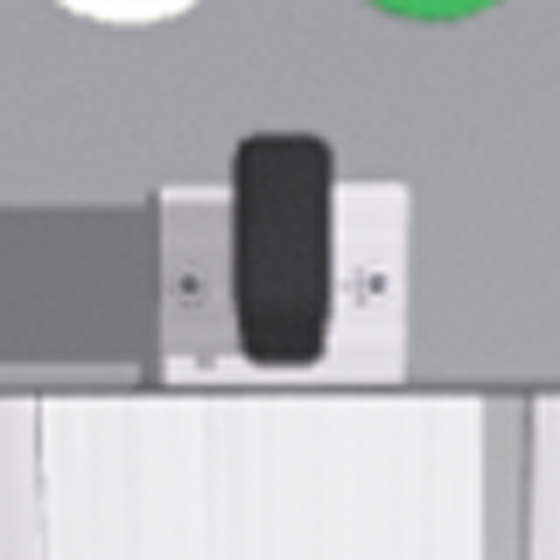

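View pics/t23.png

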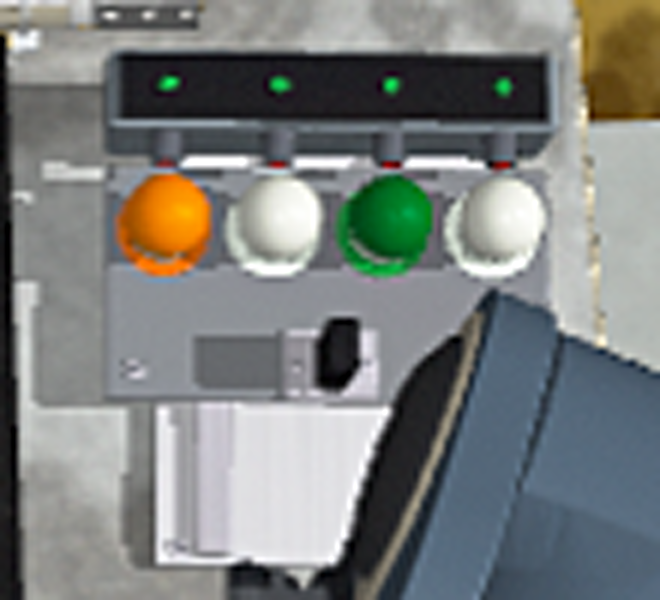

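The 7 mm disagreement was my error: I had taken the handle's foot edge for its top edge. The top's centre is at row ≈51, which gives x ≈ 0.580. The amber ball in the top view moved 0.5489 → 0.6381 (89 mm), so the slide is home.

```bash
python3 -c "
from station import env
print(env.close_job())"
```

```text
the job is handed in; nothing more can be done
None
```

The job is done and handed in at about 27 s of the 61 s allowed: both glass balls are in their pockets and the slide is fully home. The hand-in reports no verdict, so the result rests on my own checks below.

- **Balls:** I set the amber ball into the orange-ringed pocket and the small green one into the green-ringed pocket. Each was released roughly 1 mm above its seat. The final top and side views show all four balls centred in their pockets.
- **Slide:** I pushed it by the handle until the force rose to 12 N with no further motion. Hand travel was about 89.4 mm and the ball moved about 89 mm in the top view. I then relieved the push, opened the gripper and backed clear.
- **Gripper and bystanders:** The gripper touches nothing, with wrist force at noise level. I did not measure the bushes, but the arm never worked near them.

**What went wrong or disagreed:**
- **Amber placing:** On the first descent something touched early and the wrist force reached 16.7 N, against the ball's 20 N limit. It was probably a fingertip on the cup's rim, though I never proved it. I backed off, lowered it again in small steps with low vertical force, and gripped the green ball higher, which went in without contact.
- **Grip force:** It cannot be read. I closed only slightly past contact, and the fingers settled at about 34.6 mm on the 36 mm balls.
- **Handle check:** One late check put the slide about 7 mm short. I had taken the handle's foot edge for its top edge; the corrected reading agrees with full travel.

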